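# Refit the drain grille and set out the tumblers

### The job

Get the drain tray of the water station ready: tilt the grille to hook its front lip into the slot under the tray's front edge, then pivot its back down until the blue catch snaps over it and it lies flat. Then stand all the washed tumblers on it to drain in neat rows, upside down as they are, each in the middle of a bay of its own: the front row of three filled, the others in the back row. Leave the chopstick jar, the tissue box and the napkin basket where they are.

Things in the scene. Friction and masses are not known exactly. Their poses are not given: they have to be found in the camera images.
- tray: Stainless drain tray, fixed, 222 mm front to back, 236 mm wide, walls 40 mm high. Origin on the counter; +x to its back (away from the robot within 12 degrees), y to its left, z up. Inside: y -114 to +114, front wall's inner face at x = -112, back wall's at x = +102 mm. The grille rests on a front ledge (x -112 to -90) and a back ledge (x 84 to 102), tops at z = 26 mm.
- tray_slot (a point): Middle of the slot along the tray's front, at x = -106.5, z = 31 mm of the tray, axes as the tray. The front wall's top is folded inwards to x = -101, underside at z = 36, top at z = 40 mm; the slot is the 10 mm high gap between this fold and the front ledge, open towards the back, 228 mm wide.
- catch (a joint): Blue spring catch, 60 mm wide, mid back wall: travel outwards (to the back) in m, 0 at rest, 0.012 at most. Its nose reaches in to x = +94 mm of the tray, flat underside at z = 35; above it a ramp rises to x = 103, z = 54. The grille's back edge pressed down on the ramp (about 7 N) pushes it out 4 to 8 mm, then it springs back to 0 over the grille.
- grille_handle (a point): Loose drain grille: slatted plate 196 (x) by 220 (y) by 8 mm, 0.35 kg, with a black upright lift handle in its middle, 12 mm thick (x), 64 mm wide (y), standing 34 mm above the plate. The point is mid-plate, 30 mm above the underside, 12 mm below the handle's top. x to the grille's back, z up. Starts flat on the counter, front towards the robot within 12 degrees.
- grille_lip (a point): Middle of the tip of the grille's front lip: a black strip 170 mm wide and 4 mm thick, level with the plate's underside, standing 13 mm out in front of the plate. At x = -111 mm, 2 mm above the underside.
- grille_back (a point): Middle of the grille's back edge, on its upper face: x = +98 mm, 8 mm above the underside. With the grille home it lies at about z = 34 mm in the tray's frame, under the catch's nose.
- bay_front_left (a point): Bay of the grille, front row, left: one of six marked by the dark bars (73 by 96 mm). The point is at x = -48, y = 73 mm of the grille, 42.5 mm above its upper face: where the middle of a tumbler standing in the bay's centre belongs. Axes as the grille.
- bay_front_mid (a point): Bay of the grille, front row, mid: one of six marked by the dark bars (73 by 96 mm). The point is at x = -48, y = 0 mm of the grille, 42.5 mm above its upper face: where the middle of a tumbler standing in the bay's centre belongs. Axes as the grille.
- bay_front_right (a point): Bay of the grille, front row, right: one of six marked by the dark bars (73 by 96 mm). The point is at x = -48, y = -73 mm of the grille, 42.5 mm above its upper face: where the middle of a tumbler standing in the bay's centre belongs. Axes as the grille.
- bay_back_left (a point): Bay of the grille, back row, left: one of six marked by the dark bars (73 by 96 mm). The point is at x = 48, y = 73 mm of the grille, 42.5 mm above its upper face: where the middle of a tumbler standing in the bay's centre belongs. Axes as the grille.
- bay_back_mid (a point): Bay of the grille, back row, mid: one of six marked by the dark bars (73 by 96 mm). The point is at x = 48, y = 0 mm of the grille, 42.5 mm above its upper face: where the middle of a tumbler standing in the bay's centre belongs. Axes as the grille.
- bay_back_right (a point): Bay of the grille, back row, right: one of six marked by the dark bars (73 by 96 mm). The point is at x = 48, y = -73 mm of the grille, 42.5 mm above its upper face: where the middle of a tumbler standing in the bay's centre belongs. Axes as the grille.
- tumbler1_mid (a point): A smoky dark brown plastic tumbler, washed, standing upside down (mouth down), 85 mm high, 0.14 kg; 62 mm across in the lower 46 mm, 54 mm above. The point is on its axis, 42.5 mm above its mouth; z points up as it stands. Absent in some starts.
- tumbler2_mid (a point): A smoky dark brown plastic tumbler, washed, standing upside down (mouth down), 85 mm high, 0.14 kg; 62 mm across in the lower 46 mm, 54 mm above. The point is on its axis, 42.5 mm above its mouth; z points up as it stands. Absent in some starts.
- tumbler3_mid (a point): A smoky dark brown plastic tumbler, washed, standing upside down (mouth down), 85 mm high, 0.14 kg; 62 mm across in the lower 46 mm, 54 mm above. The point is on its axis, 42.5 mm above its mouth; z points up as it stands. Absent in some starts.
- tumbler4_mid (a point): A smoky dark brown plastic tumbler, washed, standing upside down (mouth down), 85 mm high, 0.14 kg; 62 mm across in the lower 46 mm, 54 mm above. The point is on its axis, 42.5 mm above its mouth; z points up as it stands. Absent in some starts.
- tumbler5_mid (a point): A smoky dark brown plastic tumbler, washed, standing upside down (mouth down), 85 mm high, 0.14 kg; 62 mm across in the lower 46 mm, 54 mm above. The point is on its axis, 42.5 mm above its mouth; z points up as it stands. Absent in some starts.
- tumbler6_mid (a point): A smoky dark brown plastic tumbler, washed, standing upside down (mouth down), 85 mm high, 0.14 kg; 62 mm across in the lower 46 mm, 54 mm above. The point is on its axis, 42.5 mm above its mouth; z points up as it stands. Absent in some starts.
- stick_jar: Bystander: jar of wrapped chopsticks, 80 mm across, about 195 mm high; origin under its middle.
- tissue_box: Bystander: white tissue box, 100 x 210 x 55 mm high; origin under its middle.
- napkin_basket: Bystander: woven basket of napkins, 180 x 220 x 100 mm high; origin under its middle.
Things that resemble listed ones, but are neither listed nor needed, are in the scene too. Leave any yellow look-alike of the part that bears tumbler4_mid alone. What is shaped like the part that bears tumbler2_mid but red is not meant.

How it is judged:
By the outcome, as a careful person would: the job done as asked, in the order asked, and still so for the second after the job is handed in, with the robot touching nothing.
Of tumbler1, tumbler2, tumbler3, tumbler4, tumbler5, tumbler6 only 4 to 6 are there at a start; the rules pass over those that are not, and their reading is None.
At some moment in a run one of tumbler1, tumbler2, tumbler3, tumbler4, tumbler5, tumbler6 may be knocked a few centimetres aside while the robot is not near it.
It also fails if it takes over 210 s, if anything falls off the work surface, if the arm or the gripper's body presses on something with over 40 N, if the wrist force passes 120 N, or if a joint passes its speed limit or range.

### The arm

A 6-joint arm with a two-finger parallel gripper is mounted at the origin on the work surface. World frame = base frame: x ahead of the robot, y to its left, z up, the work surface at z = 0. Lengths are in mm, angles in degrees, forces in N, time in s.
With the tool pointing down it reaches from about 350 to 850 mm from the base axis. Payload 8.1 kg.
Tool frame: the origin (TCP) lies at the centre of the arm's flange, where the gripper is bolted on; the fingertips stand 173 mm ahead of it and the grasp point (between the pads) lies 155 mm ahead of it; z points along the fingers, y is the line along which they close (so a half turn about z gives the same grasp; the last joint's range is limited). The gripper opens to 85 mm and grips with 20 to 120 N. Pads are 22 mm wide; open, the fingers measure 114 mm over their backs; the gripper's body (76 mm by 85 mm) begins 54 mm behind the grasp point. The pads swing forward as they close: fully open they stand 13 mm farther back than shut.
Start: joints at [68.102, 7.471, 85.268, -0, 87.261, -4.893], TCP at [175.456, 573.779, 404.692] pointing down, gripper open.
Joint ranges: [-169.43, 169.43], [-51.17, 129.36], [1.28, 143.12], [-76.62, 256.62], [0, 156.53], [-152.29, 152.29]. Speed limits (degrees/s): [136.94, 136.94, 159.86, 180, 180, 180].

### API

Orientations are given as [roll, pitch, yaw] about the fixed x, y, z axes, in that order (R = Rz(yaw) Ry(pitch) Rx(roll)).
In Python, from bench import * gives the robot as it stands.
- The arm moves only by the shell command python3 -m jog 'ROWS' [FORCE]. ROWS is text: rows parted by semicolons, each of 7 numbers parted by spaces: the shift along the tool's x, y, z scaled (see below), then the turn, a rotation vector about the tool's x, y, z scaled (see below), then the closure, from -1 (fully open) to 1 (shut). In form: tx ty tz wx wy wz hand; .... A call has 1 to 5 rows; each row shifts and turns the commanded pose from where the row before left it, along the tool's axes as they then stand; what a row does not reach is not made up. The controller multiplies each number of a shift by 0.1 m and each number of a turn by 60 degrees. A row lasts 1/8 s, in which the tool goes at most 62.5 mm and 10.7 degrees, less where a joint would pass 70% of its speed; a pose out of reach is approached as far as the arm can. A call with a number of a shift or a turn outside -1 to 1 is refused whole. A call with a gripper value outside its range is refused whole. The fingers move at their own pace and stop on an object; FORCE is the grip in N (left out, the last holds). Time passes only in rows, so rows that do not move let the fingers close. It gives the time, the measured TCP pose, the force, the opening and the grip force at its end, in the units of the state.
- sense(): the state, without advancing time (a new reading comes with each control period).
- snapshot(name): name is "scene" or "top" or "wrist"; returns a dict with "img" (384x512x3 uint8, red, green, blue), "fx", "fy", "cx", "cy" (pixels), "dist" ([k1, k2, p1, p2, k3] as OpenCV has them; the pictures are not rectified), "extrinsics" (4x4, takes a point from camera to world coordinates). Camera axes: x right, y down, z forward; pixel columns grow to the right and rows downward; lengths in mm; the calibration is good to about 2 mm. A picture is of the moment at which its call begins. There is no depth.
- hand_in(): hands the job in; it is judged then, once.
The state is a dict: "time": time; "joint_pos": joint angles; "qd": joint speeds; "joint_efforts": joint torques, N m; "tool_pos": TCP position; "tcp_rot": TCP orientation; "ft_force": force on the tool from outside, world axes, zero at the start; "wrist_torque": the same for the moment, N m; "finger_gap": finger opening in mm; "grip_force": force on a finger pad.
Only numpy, scipy, OpenCV 4.12 (cv2) and the standard library are available. Lean on these libraries where they do the work, as an engineer would, in place of code of your own. Each camera call takes 0.05 s, during which the arm holds its last target. There are 200 camera calls.

## Working session

There is one attempt and no reset: what is moved stays moved. The work goes in short steps, Python scripts to look and compute and a shell command to move; the robot and the scene stay as the last step left them, time stands still between calls to the robot, and variables do not carry over. Pictures are saved under pics/ and viewed, at most 14 in all, crops included, and the job is handed in when it is done.

```bash
ls; mkdir -p pics; python3 - <<'E'
from bench import *
import cv2
for n in ("scene","top"):
    s=snapshot(n); cv2.imwrite(f"pics/{n}0.png",cv2.resize(s["img"][:,:,::-1],(800,600)))
    print(n,s["fx"],s["fy"],s["cx"],s["cy"],s["dist"],s["extrinsics"])
st=sense();print(st["tool_pos"],st["tcp_rot"],st["time"],st["finger_gap"])
E
```

```text
pics
scene 409.4307012909826 409.4307012909826 261.11146643344944 191.69198173112846 [-0.02817564  0.          0.          0.          0.        ] [[-5.13272116e-01  7.33148114e-01 -4.46145243e-01  1.14757893e+03]
 [ 8.58200774e-01  4.42434705e-01 -2.60274785e-01  3.15748104e+02]
 [ 6.57017112e-03 -5.16473982e-01 -8.56277676e-01  1.17650663e+03]
 [ 0.00000000e+00  0.00000000e+00  0.00000000e+00  1.00000000e+00]]
top 463.33185510275496 463.33185510275496 242.96601163984087 192.56326705895185 [0.06499468 0.         0.         0.         0.        ] [[-1.90753289e-02 -9.75249648e-01  2.20282218e-01  2.19342190e+02]
 [-9.99817982e-01  1.85255811e-02 -4.56137746e-03 -1.46622889e+01]
 [ 3.67625660e-04 -2.20329133e-01 -9.75425516e-01  1.54963399e+03]
 [ 0.00000000e+00  0.00000000e+00  0.00000000e+00  1.00000000e+00]]
[175.39503032 573.57166074 403.72229304] [-1.79902253e+02 -9.02571386e-03  1.62992274e+02] 0.1 85.59627340119687
```

View pics/scene0.png

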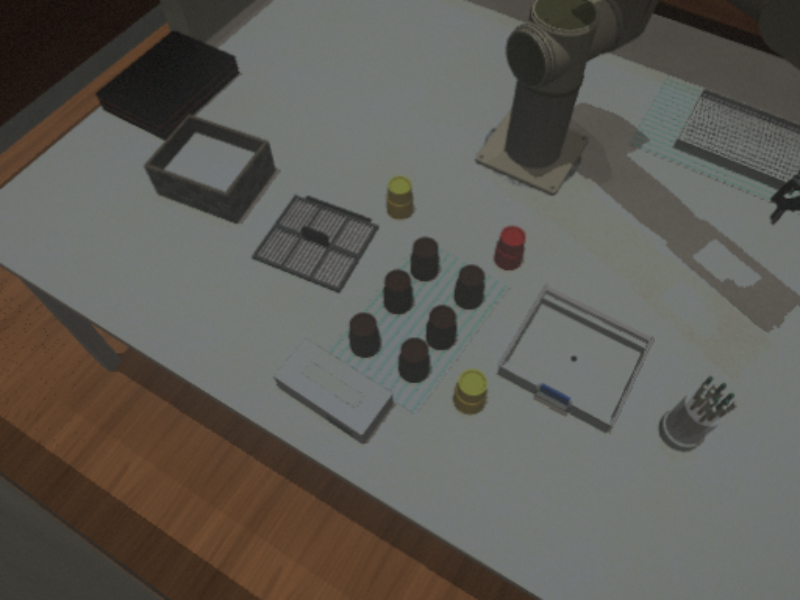

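View pics/top0.png

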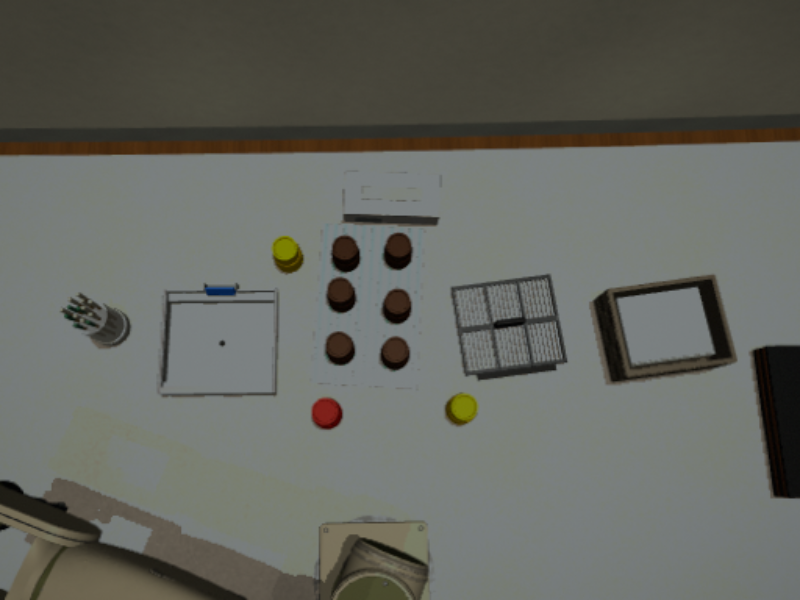

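The top view shows six dark brown tumblers at (345,252), (398,250), (341,294), (397,305), (340,348) and (395,352). The look-alikes are red at (327,413) and yellow at (287,252) and (462,408). The tray is at (220,342) with its blue catch at (221,290). The grille is at (508,325), handle in the middle and lip towards the robot.

```bash
cat > h.py <<'E'
from bench import *
import numpy as np, cv2
from scipy.spatial.transform import Rotation as R
def cam(s):
    K=np.array([[s["fx"],0,s["cx"]],[0,s["fy"],s["cy"]],[0,0,1.]]); return K,np.array(s["dist"],float),np.array(s["extrinsics"])
def ray(s,px):
    K,d,E=cam(s); u=cv2.undistortPoints(np.array(px,float).reshape(-1,1,2),K,d).reshape(-1,2)
    return E[:3,3],(E[:3,:3]@np.c_[u,np.ones(len(u))].T).T
def at(s,px,z):
    o,d=ray(s,px); return o+d*((z-o[2])/d[:,2])[:,None]
def tri(vs):   # [(snap,px),...] -> point, residual
    A=np.zeros((3,3));b=np.zeros(3);L=[]
    for s,p in vs:
        o,d=ray(s,[p]);d=d[0]/np.linalg.norm(d[0]);P=np.eye(3)-np.outer(d,d);A+=P;b+=P@o;L.append((o,P))
    x=np.linalg.solve(A,b); return x,max(np.linalg.norm(P@(x-o)) for o,P in L)
def proj(s,pts):
    K,d,E=cam(s);Ei=np.linalg.inv(E)
    return cv2.projectPoints(np.array(pts,float).reshape(-1,1,3),cv2.Rodrigues(Ei[:3,:3])[0],Ei[:3,3],K,d)[0].reshape(-1,2)
def bright(im,g=.5): return (255*(im/255.)**g).astype(np.uint8)[:,:,::-1]
def pose():
    s=sense(); return np.array(s["tool_pos"]),R.from_euler("xyz",s["tcp_rot"],degrees=True)
E
python3 - <<'E'
from h import *
import pickle
S={n:snapshot(n) for n in("scene","top")}
pickle.dump(S,open("s0.pkl","wb"))
T=[("top",96,175),("top",282,168),("scene",315,178),("scene",155,115)]
c=[cv2.resize(bright(S[n]["img"])[y:y+78,x:x+104],(400,300),interpolation=cv2.INTER_CUBIC) for n,x,y in T]
cv2.imwrite("pics/c1.png",np.vstack([np.hstack(c[:2]),np.hstack(c[2:])]))
# tumblers
for n in S:
    im=S[n]["img"].astype(int); r,g,b=im[...,0],im[...,1],im[...,2]
    m=((r<90)&(r>1.25*b)&(r-b>8)).astype(np.uint8); k,l,st,ce=cv2.connectedComponentsWithStats(m)
    print(n,[(ce[i].round(1).tolist(),st[i].tolist()) for i in range(1,k) if 100<st[i,4]<1500])
    if n=="top":
        for p in [(345,252),(398,250),(341,294),(397,305),(340,348),(395,352)]: print(im[int(p[1]*.64)-4,int(p[0]*.64)])
E
```

```text
scene [([360.7, 7.9], [343, 0, 39, 19, 553]), ([459.0, 9.4], [421, 0, 67, 26, 805]), ([45.1, 75.0], [0, 14, 109, 107, 546]), ([42.2, 64.7], [0, 31, 85, 69, 121]), ([255.6, 130.8], [248, 121, 16, 19, 243]), ([325.0, 163.2], [316, 152, 19, 21, 272]), ([299.6, 256.7], [290, 245, 22, 20, 234])]
top [([254.5, 158.4], [246, 149, 17, 21, 251]), ([220.5, 159.9], [213, 151, 17, 20, 244]), ([185.2, 168.1], [175, 158, 19, 17, 150]), ([425.5, 216.4], [386, 176, 86, 69, 1121]), ([217.6, 186.9], [210, 178, 17, 19, 255]), ([253.8, 194.6], [245, 185, 18, 22, 272]), ([216.9, 221.7], [209, 212, 18, 21, 275]), ([252.7, 224.9], [244, 215, 18, 20, 271]), ([490.9, 268.6], [484, 223, 16, 95, 193]), ([495.2, 269.8], [488, 222, 17, 97, 204]), ([234.9, 362.9], [204, 342, 70, 42, 1073]), ([237.7, 377.3], [216, 369, 45, 15, 500])]
[53 33 20]
[55 34 20]
[57 37 23]
[60 39 26]
[62 42 28]
[64 43 30]
```

View pics/c1.png

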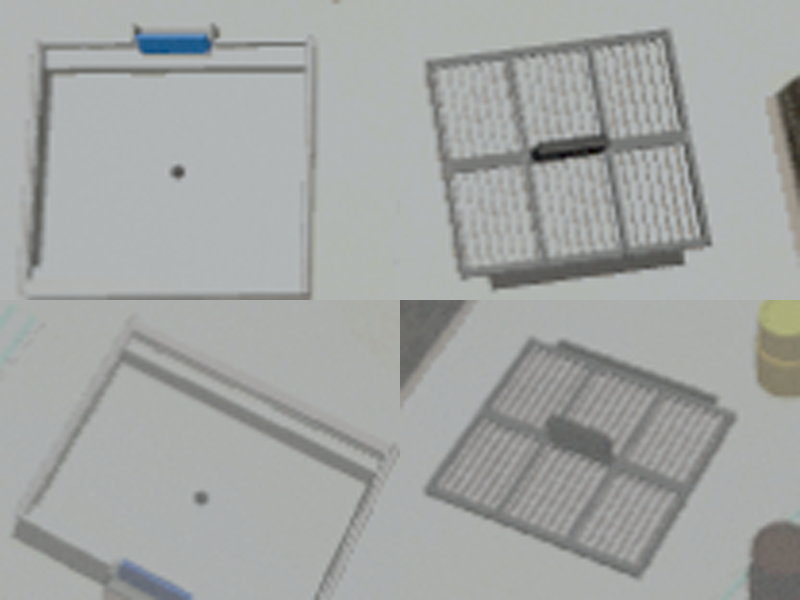

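The crops (3.846x) show the grille's corners at (428,63), (669,31), (711,243) and (461,277) in the top view, with its lip to the front. The tray's rim, drain hole at (178,172) and blue catch at (174,44) are also clear.

```bash
cat > fit1.py <<'E'
from h import *
import pickle
from scipy.optimize import least_squares
S=pickle.load(open("s0.pkl","rb"))
f=104/400.
def P(pts,ox,oy): return np.array(pts,float)*f+[ox,oy]-.37
def fit(model,obs,g):
    def res(q):
        M=(R.from_euler("z",q[3]).as_matrix()@np.array(model).T).T+q[:3]
        return np.concatenate([(proj(S[n],M[i])-p).ravel() for n,i,p in obs])
    r=least_squares(res,g,loss="soft_l1"); return r.x,res(r.x)
gm=[(98,110,8),(98,-110,8),(-98,-110,8),(-98,110,8)]
q,e=fit(gm,[("top",[0,1,2,3],P([(28,63),(269,31),(311,243),(61,277)],282,168)),("scene",[2,3,0,1],P([(131,40),(335,113),(240,276),(27,190)],155,115))],[450,-290,0,0])
print("grille",q.round(1),np.degrees(q[3]).round(2),e.round(1)); G=q
tm=[(110,118,40),(110,-118,40),(-112,-118,40),(-112,118,40)]
q,e=fit(tm,[("top",[0,1,2,3],P([(40,45),(313,40),(310,296),(25,293)],96,175)),("scene",[2,3,1],P([(131,20),(397,152),(17,220)],315,178))],[430,290,0,0])
print("tray",q.round(1),np.degrees(q[3]).round(2),e.round(1)); T=q
print("hole",at(S["top"],P([(178,172)],96,175),2),at(S["scene"],P([(201,197)],315,178),2))
pickle.dump((G,T),open("fit.pkl","wb"))
def tf(q,p): return (R.from_euler("z",q[3]).as_matrix()@np.array(p,float).T).T+q[:3]
# tumblers: masks of dark brown blobs incl. side; top-disc center est
o=[]
for c,n,ox,oy in (("t","top",96,175),("g","top",282,168),("t","scene",315,178),("g","scene",155,115)):
    im=bright(S[n]["img"]); W=lambda p:np.int32(np.round((p-[ox,oy]+.37)/f*16))
    a=cv2.resize(im[oy-4:oy+82,ox:ox+104],(400,331),interpolation=cv2.INTER_CUBIC)[15:315].copy()
    if c=="g": L=[tf(G,gm),tf(G,[(-98,85,2),(-111,85,2),(-111,-85,2),(-98,-85,2)])]
    else: L=[tf(T,tm),tf(T,[(102,114,40),(102,-114,40),(-101,-114,40),(-101,114,40)])]
    for l in L: cv2.polylines(a,[W(proj(S[n],l))],True,(0,0,255),1,cv2.LINE_AA,4)
    o.append(a)
cv2.imwrite("pics/c2.png",np.vstack([np.hstack(o[:2]),np.hstack(o[2:])]))
E
python3 fit1.py
```

```text
grille [ 5.118e+02 -2.986e+02 -3.000e+00  1.000e-01] 6.7 [-0.6 -0.3  0.1 -0.4  0.3  0.7  0.1  0.6 -0.1 -0.3  0.4  0.3 -0.   0.1
 -0.8  0.3]
tray [483.9 319.   -9.1  -0. ] -0.7 [ 0.3 -0.8  0.1  0.  -0.9 -0.3  0.1  1.2  1.   0.4 -0.8 -0.8 -0.2  0.2]
hole [[482.81135507 320.26491342   2.        ]] [[480.10056866 318.55676428   2.        ]]
```

View pics/c2.png

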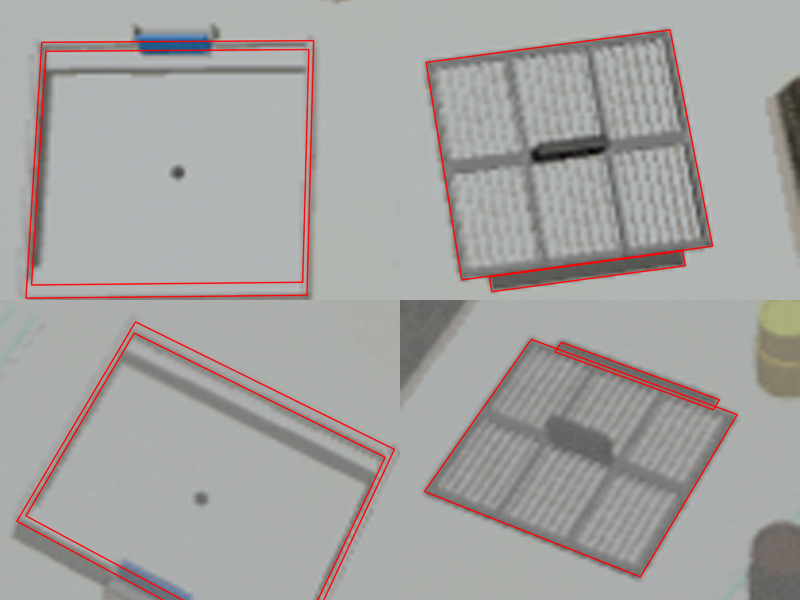

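The outlines fit to about a pixel: grille at (512,-299) with yaw 6.7, and tray near (487,319) with yaw about -0.7. I'll go over the tray for a wrist look.

```bash
cat > plan.py <<'E'
# prints the remaining shift (tool axes at the target orientation) and turn, in jog units
from h import *
import sys
def plan(pos,rpy):
    p,r=pose(); rt=R.from_euler("xyz",rpy,degrees=True)
    d=rt.inv().apply(np.array(pos)-p)/100; w=np.degrees((r.inv()*rt).as_rotvec())/60
    print("turn first",w.round(3),"then shift (target axes)",d.round(3),"| shift in current axes",r.inv().apply(np.array(pos)-p).round(1))
if __name__=="__main__":
    a=[float(x) for x in sys.argv[1:]]; plan(a[:3],a[3:])
E
python3 plan.py 440 300 400 180 0 89.3
```

```text
turn first [-1.000e-03  1.000e-03  1.228e+00] then shift (target axes) [-2.704  2.679  0.04 ] | shift in current axes [-333.1 -184.3    4.2]
```

```bash
python3 -m jog '0 0 0 0 0 0.154 -1;0 0 0 0 0 0.154 -1;0 0 0 0 0 0.154 -1;0 0 0 0 0 0.154 -1;0 0 0 0 0 0.154 -1'; python3 -m jog '0 0 0 0 0 0.154 -1;0 0 0 0 0 0.154 -1;0 0 0 0 0 0.154 -1;-0.35 0.35 0 0 0 0 -1;-0.35 0.35 0 0 0 0 -1';python3 -m jog '-0.4 0.4 0 0 0 0 -1;-0.4 0.4 0 0 0 0 -1;-0.4 0.4 0 0 0 0 -1;-0.4 0.4 0 0 0 0 -1;-0.4 0.4 0 0 0 0 -1'; python3 -m jog '0 0 0 0 0 0 -1;0 0 0 0 0 0 -1'
python3 - <<'E'
from h import *
import pickle
s=snapshot("wrist"); t=snapshot("top"); pickle.dump((s,t),open("w1.pkl","wb"))
print(sense()["tool_pos"],sense()["tcp_rot"]); print(s["extrinsics"].round(2) if hasattr(s["extrinsics"],"round") else s["extrinsics"],s["fx"])
G,T=pickle.load(open("fit.pkl","rb"))
im=cv2.resize(bright(s["img"]),(800,600),interpolation=cv2.INTER_CUBIC)
cv2.imwrite("pics/w1.png",im)
print(proj(s,[[483,319,0]])*800/512)
E
```

```text
time: 0.82
tool_pos: [175.4, 573.7, 404.4]
tcp_rot: [-180.0, 0.0, 116.5]
ft_force: [0.2, 0.3, 0.1]
finger_gap: 85.5
grip_force: 0.0
time: 1.45
tool_pos: [244.6, 502.0, 404.3]
tcp_rot: [-180.0, 0.0, 89.2]
ft_force: [0.7, 0.6, -0.4]
finger_gap: 85.2
grip_force: 0.0
time: 2.08
tool_pos: [442.0, 297.9, 404.7]
tcp_rot: [180.0, -0.0, 89.1]
ft_force: [-0.6, -0.1, -0.1]
finger_gap: 85.5
grip_force: 0.0
time: 2.33
tool_pos: [441.0, 299.4, 404.5]
tcp_rot: [-180.0, -0.0, 89.0]
ft_force: [0.1, 0.2, 0.3]
finger_gap: 85.2
grip_force: 0.0
[440.35103541 300.25629124 404.560587  ] [-1.79971923e+02 -9.32789701e-03  8.91441738e+01]
[[ 1.0000e+00 -2.0000e-02 -0.0000e+00  4.4093e+02]
 [-2.0000e-02 -9.6000e-01 -2.8000e-01  3.7103e+02]
 [ 0.0000e+00  2.8000e-01 -9.6000e-01  3.7367e+02]
 [ 0.0000e+00  0.0000e+00  0.0000e+00  1.0000e+00]] 330.6696774446732
[[461.41394626 215.1569782 ]]
```

View pics/w1.png

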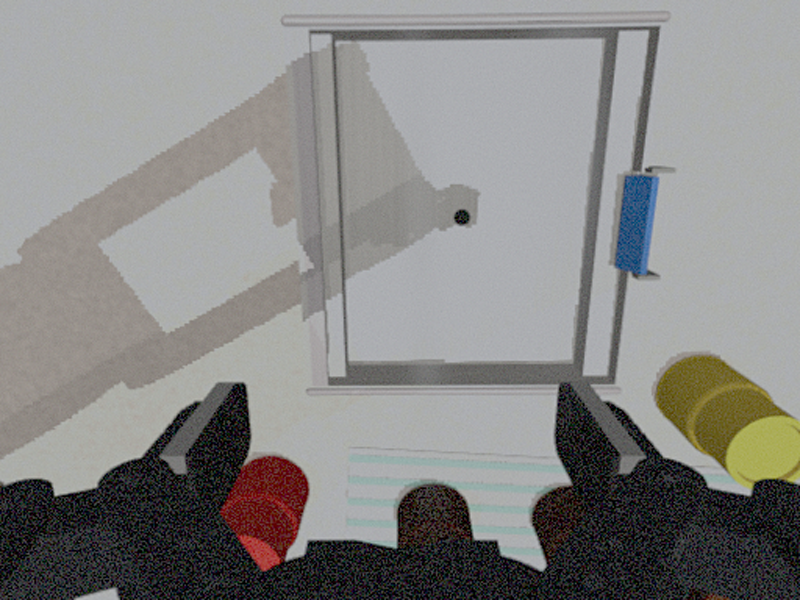

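The wrist view shows the tray from above. The fold edge runs (311,60)-(326,350), the back ledge edge (617,60)-(583,362) and the back wall top (656,60)-(618,370). The right wall top is at v≈385, the left at v≈28, and the hole at (462,217).

```bash
cat > fit2.py <<'E'
from h import *
import pickle
from scipy.optimize import least_squares
s,t=pickle.load(open("w1.pkl","rb"))
k=512/800.
L=[(0,-101,40,[(311,60),(326,350)]),(0,-90,26,[(334,60),(344,350)]),(0,84,26,[(616,60),(584,355)]),(0,102,40,[(656,60),(618,370)]),
(1,-114,40,[(360,385),(580,384)]),(1,114,40,[(350,29),(620,28)]),(1,30,45,[(640,174)]),(1,-30,45,[(635,274)])]
def res(q,z=0):
    o=[]
    for ax,v,h,pts in L:
        w=at(s,np.array(pts)*k-.18,h)[:,:2]-q[:2]; c,n=np.cos(q[2]),np.sin(q[2])
        loc=np.c_[c*w[:,0]+n*w[:,1],-n*w[:,0]+c*w[:,1]]; o+=list(loc[:,ax]-v)
    return np.array(o)
r=least_squares(res,[487,319,0],loss="soft_l1",f_scale=2.); q=r.x
print(q[:2].round(1),np.degrees(q[2]).round(2),res(q).round(1)); print("hole",at(s,[(462*k,217*k)],1).round(1))
pickle.dump(q,open("tray.pkl","wb"))
E
python3 fit2.py; python3 plan.py 512 -295 400 180 0 96.7
```

```text
[487.8 318.4] -0.78 [-0.2 -0.   0.7 -0.2 -0.3 -0.4 -0.4  1.   0.3  0.7 -0.  -0.7  1.5 -2. ]
hole [[483.3 317.8   1. ]]
turn first [-0.    -0.    -0.126] then shift (target axes) [-5.996  0.017  0.046] | shift in current axes [-594.1   80.5    4.4]
```

```bash
python3 -m jog '0 0 0 0 0 -0.126 -1;-0.42 0 0 0 0 0 -1;-0.45 0 0 0 0 0 -1;-0.45 0 0 0 0 0 -1;-0.45 0 0 0 0 0 -1' >/dev/null; python3 -m jog '-0.45 0 0 0 0 0 -1;-0.45 0 0 0 0 0 -1;-0.45 0 0 0 0 0 -1;-0.45 0 0 0 0 0 -1;-0.45 0 0 0 0 0 -1' >/dev/null;python3 -m jog '-0.45 0 0 0 0 0 -1;-0.45 0 0 0 0 0 -1;-0.45 0 0 0 0 0 -1;-0.45 0 0 0 0 0 -1;-0.4 0 0 0 0 0 -1'; python3 -m jog '0 0 0 0 0 0 -1;0 0 0 0 0 0 -1'
python3 - <<'E'
from h import *
import pickle
s=snapshot("wrist"); pickle.dump(s,open("w2.pkl","wb"))
cv2.imwrite("pics/w2.png",cv2.resize(bright(s["img"]),(800,600),interpolation=cv2.INTER_CUBIC))
E
```

```text
time: 4.3
tool_pos: [513.7, -318.4, 404.6]
tcp_rot: [180.0, -0.0, 96.8]
ft_force: [0.3, -0.0, 1.3]
finger_gap: 85.2
grip_force: 0.0
time: 4.55
tool_pos: [513.4, -317.0, 404.4]
tcp_rot: [-180.0, -0.1, 96.7]
ft_force: [-0.3, -0.3, -0.3]
finger_gap: 85.4
grip_force: 0.0
```

View pics/w2.png

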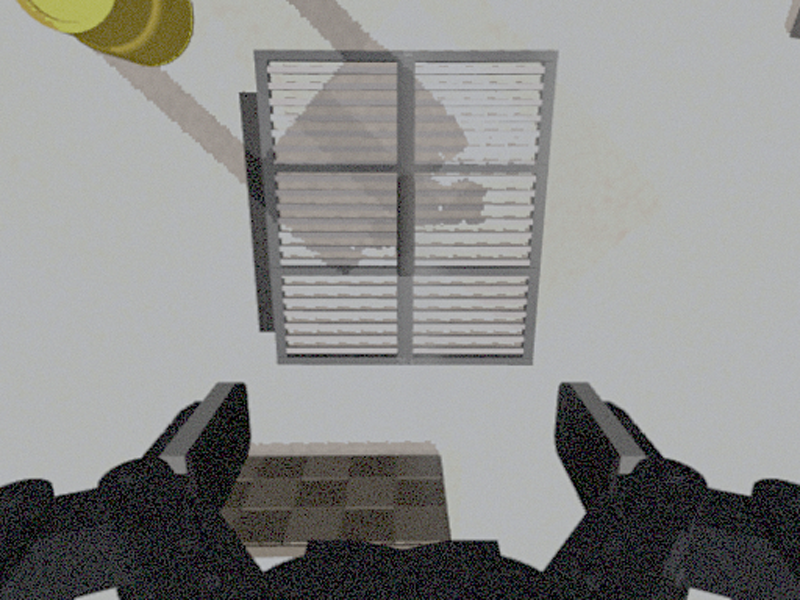

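The grille's corners are at (254,51), (558,51), (533,364) and (278,364), with the handle at about (405,225). I compute the pose and the descent.

```bash
python3 - <<'E'
from h import *
import pickle
from scipy.optimize import least_squares
from plan import plan
s=pickle.load(open("w2.pkl","rb")); k=512/800.
px=np.array([(254,51),(558,51),(533,364),(278,364)])*k-.18
m=np.array([(-98,110,8),(98,110,8),(98,-110,8),(-98,-110,8)])
f=lambda q:(proj(s,R.from_euler("z",q[2]).apply(m)+[q[0],q[1],q[3]])-px).ravel()
for z in (0,None):
    r=least_squares(f if z is None else (lambda q:f([*q[:3],0])),[512,-299,.1,0][:4 if z is None else 3]); print(r.x.round(1),np.degrees(r.x[2]).round(2),r.fun.round(1))
    if z==0: q=r.x
print(at(s,np.array([(397,225),(413,225)])*k,42))
pickle.dump(q,open("gr.pkl","wb"))
plan([q[0],q[1],190],[180,0,90+np.degrees(q[2])])
E
```

```text
[ 5.128e+02 -2.997e+02  1.000e-01] 6.72 [-0.3 -0.4  0.4 -0.4  0.1  0.6 -0.2  0.7]
[ 5.128e+02 -2.998e+02  1.000e-01 -1.600e+00] 6.72 [ 0.1 -0.1 -0.1 -0.1 -0.2  0.1  0.1  0.2]
[[ 506.77333683 -297.48844458   42.        ]
 [ 517.00049629 -296.28717299   42.        ]]
turn first [-0.    -0.001  0.   ] then shift (target axes) [0.17  0.013 2.146] | shift in current axes [ 16.9   1.4 214.6]
```

```bash
python3 -m jog '0.17 0.013 0.4 0 0 0 -1;0 0 0.45 0 0 0 -1;0 0 0.45 0 0 0 -1;0 0 0.45 0 0 0 -1;0 0 0.35 0 0 0 -1' 60 >/dev/null; python3 -m jog '0 0 0.06 0 0 0 -1;0 0 0 0 0 0 -1;0 0 0 0 0 0 0;0 0 0 0 0 0 1;0 0 0 0 0 0 1' 60; python3 -m jog '0 0 0 0 0 0 1;0 0 0 0 0 0 1;0 0 0 0 0 0 1;0 0 0 0 0 0 1;0 0 0 0 0 0 1' 60
```

```text
time: 5.85
tool_pos: [512.6, -301.6, 189.7]
tcp_rot: [179.9, 0.1, 96.6]
ft_force: [-0.8, -0.5, -0.0]
finger_gap: 32.1
grip_force: 0.0
time: 6.48
tool_pos: [512.5, -301.6, 189.3]
tcp_rot: [180.0, 0.0, 96.6]
ft_force: [-0.7, 0.0, 5.8]
finger_gap: 11.2
grip_force: 59.7
```

Gripped (gap 11 mm). Lift and carry above the tumblers to the tray.

```bash
cat > gplan.py <<'E'
# grille: theta(deg back-up), lip tip lower edge x,y,z in tray frame, n rows
from h import *
import pickle,sys
q=pickle.load(open("tray.pkl","rb")); 
def rel():
    return pickle.load(open("rel.pkl","rb"))
def target(th,tx,ty,tz):
    p,r=rel(); Rt=R.from_euler("z",q[2]); Rg=Rt*R.from_euler("y",-th,degrees=True)
    tip=Rt.apply([tx,ty,tz])+[q[0],q[1],0]; og=tip-Rg.apply([-111,0,0])
    return og+Rg.apply(p),Rg*r
def tip_now():
    p,r=rel(); P,Q=pose(); Rg=Q*r.inv(); og=P-Rg.apply(p)
    Rt=R.from_euler("z",q[2]).inv(); f=lambda l:Rt.apply(og+Rg.apply(l)-[q[0],q[1],0]).round(1)
    print("tip",f([-111,0,0]),"backtop",f([98,0,8]),"tilt,roll,yaw",np.degrees((Rt*Rg).as_euler("ZYX"))[[1,2,0]].round(2))
if __name__=="__main__":
    a=[float(x) for x in sys.argv[1:]]
    tip_now(); P,Q=pose(); Pt,Qt=target(*a[:4]); n=int(a[4]); w=(Q.inv()*Qt).as_rotvec()
    for i in range(n):
        A=Q*R.from_rotvec(w*i/n); print((A.inv().apply(Pt-P)/n/100).round(3),(np.degrees(w)/n/60).round(3))
E
python3 - <<'E'
from h import *
import pickle
g=pickle.load(open("gr.pkl","rb")); P,Q=pose(); Rg=R.from_euler("z",g[2])
p=Rg.inv().apply(P-[g[0],g[1],0]); 
p[0]=0 # handle centred by the closing fingers
r=R.from_euler("xyz",[180,0,90],degrees=True)
print(p); pickle.dump((p,r),open("rel.pkl","wb"))
E
python3 -m jog '0 0 -0.1 0 0 0 1;0 0 -0.25 0 0 0 1;0 0 -0.4 0 0 0 1;0 0 -0.4 0 0 0 1;0 0 -0.4 0 0 0 1' >/dev/null; python3 -m jog '0 0 -0.2 0 0 0 1;0 0 0 0 0 0 1'; python3 gplan.py 0 -95 0 140 16
```

```text
[  0.          -1.78739592 189.28281202]
time: 7.35
tool_pos: [512.5, -301.5, 364.9]
tcp_rot: [179.9, 0.1, 96.6]
ft_force: [0.2, 0.2, -4.2]
finger_gap: 10.9
grip_force: 58.9
tip [ -76.8 -632.4  175.4] backtop [ 130.5 -605.4  183.8] tilt,roll,yaw [-0.1  -0.1   7.42]
[0.384 0.039 0.022] [0.    0.    0.008]
[0.385 0.036 0.022] [0.    0.    0.008]
[0.385 0.033 0.022] [0.    0.    0.008]
[0.385 0.03  0.022] [0.    0.    0.008]
[0.385 0.027 0.022] [0.    0.    0.008]
[0.386 0.024 0.022] [0.    0.    0.008]
[0.386 0.02  0.022] [0.    0.    0.008]
[0.386 0.017 0.022] [0.    0.    0.008]
[0.386 0.014 0.022] [0.    0.    0.008]
[0.386 0.011 0.022] [0.    0.    0.008]
[0.386 0.008 0.022] [0.    0.    0.008]
[0.386 0.005 0.022] [0.    0.    0.008]
[0.386 0.002 0.022] [0.    0.    0.008]
[ 0.386 -0.001  0.022] [0.    0.    0.008]
[ 0.386 -0.004  0.022] [0.    0.    0.008]
[ 0.386 -0.008  0.022] [0.    0.    0.008]
```

```bash
python3 -m jog '0.2 0 0 0 0 0.008 1;0.38 0.03 0 0 0 0.008 1;0.39 0.03 0 0 0 0.008 1;0.39 0.03 0 0 0 0.008 1;0.39 0.03 0 0 0 0.008 1' >/dev/null; python3 -m jog '0.39 0.02 0 0 0 0.008 1;0.39 0.02 0 0 0 0.008 1;0.39 0.02 0 0 0 0.008 1;0.39 0.02 0 0 0 0.008 1;0.39 0.01 0 0 0 0.008 1' >/dev/null;python3 -m jog '0.39 0.01 0 0 0 0.008 1;0.39 0.01 0 0 0 0.008 1;0.39 0 0 0 0 0.008 1;0.39 0 0 0 0 0.008 1;0.39 0 0 0 0 0.008 1' >/dev/null; python3 -m jog '0.2 0 0 0 0 0.008 1;0 0 0 0 0 0 1;0 0 0 0 0 0 1'; python3 gplan.py 15 -94 0 90 4
```

```text
time: 9.6
tool_pos: [503.5, 283.9, 362.0]
tcp_rot: [-179.8, 0.1, 89.0]
ft_force: [-0.4, 0.2, -3.0]
finger_gap: 11.0
grip_force: 58.9
tip [-95.4 -32.3 173. ] backtop [113.7 -33.2 180.4] tilt,roll,yaw [ 0.15 -0.09 -0.24]
[ 0.081 -0.13   0.151] [-0.063  0.001 -0.001]
[ 0.081 -0.139  0.142] [-0.063  0.001 -0.001]
[ 0.081 -0.148  0.133] [-0.063  0.001 -0.001]
[ 0.081 -0.157  0.123] [-0.063  0.001 -0.001]
```

```bash
python3 -m jog '0.081 -0.13 0.151 -0.063 0.001 -0.002 1;0.081 -0.139 0.142 -0.063 0.001 -0.002 1;0.081 -0.148 0.133 -0.063 0.001 -0.002 1;0.081 -0.157 0.123 -0.063 0.001 -0.002 1;0 0 0 0 0 0 1' >/dev/null; python3 -m jog '0 0 0 0 0 0 1'; python3 gplan.py 15 -94 0 40 2
python3 - <<'E'
from h import *
from gplan import *
import pickle
s=snapshot("wrist"); t=snapshot("top"); c=snapshot("scene"); pickle.dump((s,t,c),open("w3.pkl","wb"))
p,r=rel(); P,Q=pose(); Rg=Q*r.inv(); og=P-Rg.apply(p)
o=[]
for sn,(x,y,w,h) in ((s,(130,0,380,285)),(t,(85,150,120,90)),(c,(290,140,160,120))):
    f=4 if sn is s else 8
    im=bright(sn["img"]); a=cv2.resize(im[y:y+h,x:x+w],(w*400//w,300),interpolation=cv2.INTER_CUBIC); k=400/w
    for m,col in (([(-98,110,8),(98,110,8),(98,-110,8),(-98,-110,8)],(0,0,255)),([(-98,85,2),(-111,85,2),(-111,-85,2),(-98,-85,2)],(0,255,0))):
        cv2.polylines(a,[np.int32((proj(sn,Rg.apply(m)+og)-[x,y]+.4)*k*16)],True,col,1,cv2.LINE_AA,4)
    o.append(a)
cv2.imwrite("pics/w3.png",np.vstack([np.hstack(o[:2]),np.hstack([o[2],o[2]*0])]))
E
```

```text
time: 10.35
tool_pos: [453.4, 316.9, 303.8]
tcp_rot: [164.9, -0.2, 89.4]
ft_force: [0.4, -0.4, -3.2]
finger_gap: 10.9
grip_force: 59.2
tip [-92.4   0.2  92.2] backtop [107.3   0.7 154.3] tilt,roll,yaw [-15.07   0.18   0.16]
[ 0.    -0.074  0.251] [ 0.001 -0.002  0.001]
[ 0.001 -0.074  0.251] [ 0.001 -0.002  0.001]
```

View pics/w3.png

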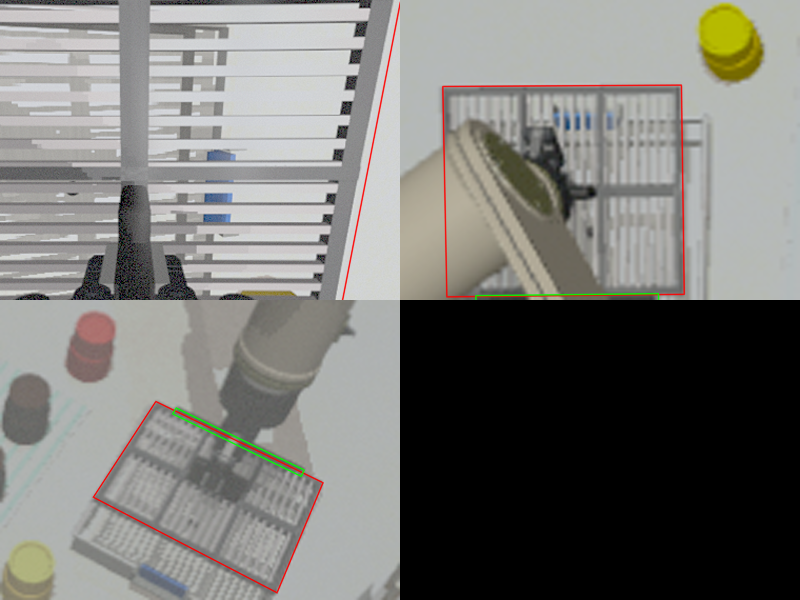

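The fixed views match the predicted grille outline. The wrist view shows the back edge about 7 px inside the prediction, perhaps because the grille sags in the grip. I check this numerically.

```bash
python3 - <<'E'
from h import *
from gplan import *
s,t,c=pickle.load(open("w3.pkl","rb"))
p,r=rel(); P,Q=pose(); Rg=Q*r.inv(); og=P-Rg.apply(p)
g=cv2.GaussianBlur(cv2.cvtColor(bright(s["img"]),cv2.COLOR_BGR2GRAY),(5,5),0).astype(int)
print("cx",s["cx"])
for d in (0,2,4,6):
    D=Rg*R.from_euler("y",d,degrees=True); piv=og+Rg.apply([0,0,34])
    print(d,[proj(s,[piv+D.apply(np.array(l)-[0,0,34])])[0].round(1).tolist() for l in [(98,40,8),(-98,40,8),(98,0,8),(-98,0,8),(98,70,8),(-98,70,8)]])
for y in (110,150):
    print(y,"L",g[y,20:120:3].tolist(),"R",g[y,440:512:3].tolist())
E
```

```text
cx 257.24894919142776
0 [[476.8, 156.6], [46.9, 156.3], [461.2, 237.1], [61.7, 236.7], [490.8, 87.5], [33.6, 87.3]]
2 [[470.0, 155.2], [40.2, 157.8], [455.2, 234.2], [55.8, 239.8], [483.2, 87.6], [26.2, 87.2]]
4 [[463.3, 153.9], [33.5, 159.3], [449.2, 231.4], [49.9, 243.0], [475.8, 87.7], [18.6, 87.0]]
6 [[456.6, 152.7], [26.6, 161.0], [443.2, 228.7], [43.9, 246.4], [468.5, 87.8], [10.9, 86.9]]
110 L [48, 51, 52, 48, 62, 103, 104, 103, 104, 105, 105, 142, 152, 153, 151, 148, 146, 146, 149, 168, 183, 183, 183, 181, 179, 178, 178, 177, 177, 176, 176, 176, 176, 175] R [196, 196, 196, 196, 194, 191, 190, 182, 142, 139, 139, 139, 140, 140, 198, 211, 210, 210, 210, 210, 210, 211, 210, 210]
150 L [53, 43, 44, 40, 39, 45, 38, 78, 100, 97, 101, 100, 100, 84, 64, 66, 93, 151, 113, 113, 137, 164, 165, 162, 162, 162, 164, 165, 164, 164, 164, 165, 164, 164] R [204, 203, 113, 68, 61, 102, 139, 139, 137, 138, 137, 175, 210, 210, 210, 211, 210, 210, 210, 210, 210, 211, 210, 210]
```

```bash
python3 - <<'E'
from h import *
from gplan import *
p,r=rel(); D=R.from_euler("y",-1.2,degrees=True); v=np.array([0,0,34.])
pickle.dump((v+D.apply(p-v),D*r),open("rel.pkl","wb"))
E
python3 gplan.py 15 -94 0 45 2
```

```text
tip [-92.8   0.6  94.7] backtop [108.1   1.  152.9] tilt,roll,yaw [-13.96   0.22   0.12]
[-0.001 -0.088  0.228] [-0.009 -0.002  0.001]
[-0.    -0.09   0.227] [-0.009 -0.002  0.001]
```

```bash
python3 -m jog '0 -0.088 0.228 -0.009 -0.002 0 1;0 -0.09 0.227 -0.009 -0.002 0 1;0 0 0 0 0 0 1'; python3 gplan.py 15 -95 0 29 2
```

```text
time: 10.88
tool_pos: [447.2, 316.7, 252.6]
tcp_rot: [164.0, 0.2, 89.4]
ft_force: [-1.1, 0.1, -3.4]
finger_gap: 11.1
grip_force: 59.2
tip [-96.6  -1.3  42.2] backtop [103.5  -0.6 103.2] tilt,roll,yaw [-14.76  -0.21   0.19]
[ 0.002 -0.015  0.063] [-0.002  0.001  0.002]
[ 0.002 -0.015  0.063] [-0.002  0.001  0.002]
```

```bash
python3 -m jog '0.002 -0.015 0.063 -0.002 0 0.001 1;0.002 -0.015 0.063 -0.002 0 0.001 1;0 0 0 0 0 0 1'; python3 gplan.py 15 -109 0 29 3
```

```text
time: 11.25
tool_pos: [448.6, 317.9, 241.6]
tcp_rot: [163.6, 0.0, 89.3]
ft_force: [0.4, 0.3, -3.8]
finger_gap: 10.9
grip_force: 59.2
tip [-93.5   0.6  30.7] backtop [106.1   0.8  93.3] tilt,roll,yaw [-15.23  -0.03   0.06]
[-0.003 -0.049 -0.008] [0.001 0.    0.   ]
[-0.003 -0.049 -0.008] [0.001 0.    0.   ]
[-0.003 -0.049 -0.007] [0.001 0.    0.   ]
```

```bash
python3 -m jog '0 -0.05 -0.005 0 0 0 1;0 -0.05 -0.005 0 0 0 1;0 -0.05 -0.005 0 0 0 1;0 0 0 0 0 0 1'; python3 gplan.py 9 -110 0 27 4
```

```text
time: 11.75
tool_pos: [433.2, 318.2, 238.9]
tcp_rot: [163.6, 0.0, 89.3]
ft_force: [0.2, -0.1, -3.7]
finger_gap: 10.9
grip_force: 59.3
tip [-108.8    0.7   28. ] backtop [90.7  1.1 90.6] tilt,roll,yaw [-15.23  -0.03   0.1 ]
[-0.002  0.046  0.035] [0.026 0.    0.   ]
[-0.002  0.046  0.033] [0.026 0.    0.   ]
[-0.002  0.047  0.032] [0.026 0.    0.   ]
[-0.002  0.048  0.031] [0.026 0.    0.   ]
```

```bash
python3 -m jog '0 0.046 0.035 0.026 0 0 1;0 0.046 0.033 0.026 0 0 1;0 0.047 0.032 0.026 0 0 1;0 0.048 0.031 0.026 0 0 1;0 0 0 0 0 0 1'; python3 gplan.py 5 -110 0 27 3
python3 - <<'E'
from h import *
from gplan import *
s=snapshot("wrist"); c=snapshot("scene"); pickle.dump((s,c),open("w4.pkl","wb"))
a=cv2.resize(bright(s["img"])[:300],(512,300)); b=cv2.resize(bright(c["img"])[150:300,300:444],(288,300),interpolation=cv2.INTER_CUBIC)
cv2.imwrite("pics/w4.png",np.hstack([a,b]))
E
```

```text
time: 12.38
tool_pos: [456.1, 317.8, 231.1]
tcp_rot: [169.8, -0.0, 89.2]
ft_force: [2.8, 0.1, 1.8]
finger_gap: 11.0
grip_force: 60.0
tip [-108.4    0.8   27.3] backtop [96.7  0.9 68. ] tilt,roll,yaw [-9.02  0.01  0.01]
[-0.003  0.037  0.028] [ 0.022 -0.     0.   ]
[-0.003  0.038  0.027] [ 0.022 -0.     0.   ]
[-0.003  0.039  0.026] [ 0.022 -0.     0.   ]
```

View pics/w4.png

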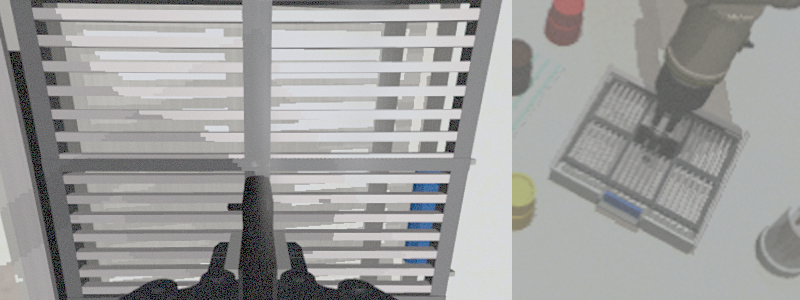

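The lip (black strip, left) has gone under the fold and the back edge stands above the blue catch. Continue pivoting.

```bash
python3 -m jog '0 0.04 0.028 0.022 0 0 1;0 0.041 0.027 0.022 0 0 1;0 0.041 0.026 0.022 0 0 1;0 0 0 0 0 0 1'; python3 gplan.py 2 -109.5 0 26 3
```

```text
time: 12.98
tool_pos: [469.1, 317.7, 224.9]
tcp_rot: [173.8, -0.0, 89.2]
ft_force: [5.4, -0.8, 6.0]
finger_gap: 11.0
grip_force: 60.5
tip [-109.5    0.9   26.9] backtop [98.   0.9 53.2] tilt,roll,yaw [-5.03  0.    0.02]
[-0.003  0.032  0.024] [ 0.017 -0.     0.   ]
[-0.003  0.032  0.023] [ 0.017 -0.     0.   ]
[-0.003  0.033  0.022] [ 0.017 -0.     0.   ]
```

```bash
python3 -m jog '0 0.033 0.022 0.017 0 0 1;0 0.033 0.022 0.017 0 0 1;0 0.033 0.022 0.017 0 0 1;0 0 0 0 0 0 1'; python3 gplan.py 0 -110 0 26 3
```

```text
time: 13.48
tool_pos: [479.2, 317.9, 221.2]
tcp_rot: [176.8, 0.0, 89.3]
ft_force: [-6.5, -4.8, 22.0]
finger_gap: 10.7
grip_force: 63.2
tip [-109.7    1.    28.3] backtop [98.9  1.3 43.6] tilt,roll,yaw [-2.   -0.    0.06]
[-0.004  0.02   0.021] [0.011 0.    0.   ]
[-0.004  0.02   0.021] [0.011 0.    0.   ]
[-0.004  0.021  0.021] [0.011 0.    0.   ]
```

```bash
python3 -m jog '0 0.02 0.03 0.013 0 0 1;0 0.02 0.03 0.013 0 0 1;0 0.02 0.03 0.013 0 0 1;0 0 0 0 0 0 1;0 0 0 0 0 0 1'; python3 gplan.py -1 -110 0 25 2
```

```text
time: 14.1
tool_pos: [486.2, 318.0, 215.0]
tcp_rot: [179.0, -0.0, 89.3]
ft_force: [-10.1, -8.2, 38.3]
finger_gap: 11.1
grip_force: 66.1
tip [-110.1    1.4   26.1] backtop [98.9  1.7 33.4] tilt,roll,yaw [0.21 0.04 0.06]
[-0.007  0.013  0.014] [ 0.007 -0.     0.001]
[-0.007  0.013  0.013] [ 0.007 -0.     0.001]
```

```bash
python3 - <<'E'
from h import *
from gplan import *
s=snapshot("wrist"); c=snapshot("scene"); t=snapshot("top"); pickle.dump((s,c,t),open("w5.pkl","wb"))
a=cv2.resize(bright(s["img"])[:300],(512,300)); b=cv2.resize(bright(c["img"])[190:290,310:430],(288,240),interpolation=cv2.INTER_CUBIC)
b=np.vstack([b,b[:60]*0]); d=cv2.resize(bright(t["img"])[170:270,90:200],(400,300),interpolation=cv2.INTER_CUBIC)
e=cv2.resize(bright(s["img"])[130:280,380:512],(400,300),interpolation=cv2.INTER_CUBIC)
cv2.imwrite("pics/w5.png",np.vstack([np.hstack([a,b]),np.hstack([d,e])]))
E
```

```text
(no output)
```

View pics/w5.png

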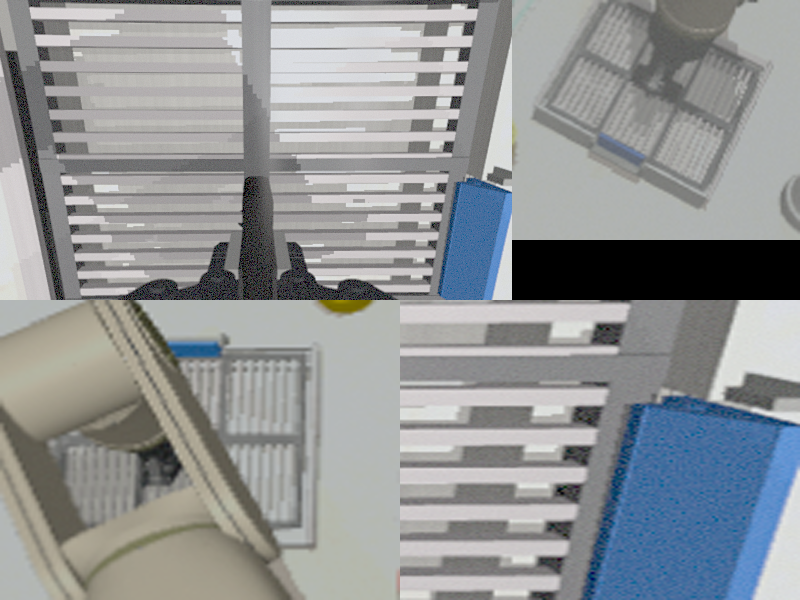

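The blue catch now overlaps the plate's back edge, so it has snapped. I relax the press, open and lift away.

```bash
python3 -m jog '0 0 -0.01 0 0 0 1;0 0 -0.01 0 0 0 1;0 0 0 0 0 0 1'; python3 -m jog '0 0 0 0 0 0 0.6;0 0 0 0 0 0 0.2;0 0 0 0 0 0 -0.2;0 0 0 0 0 0 -0.2;0 0 -0.1 0 0 0 -0.2'; python3 -m jog '0 0 -0.35 0 0 0 -0.2;0 0 -0.4 0 0 0 -1;0 0 -0.45 0 0 0 -1;0 0 -0.45 0 0 0 -1;0 0 -0.2 0 0 0 -1'; python3 -m jog '-0.4 -0.4 0 0 0 0 -1;-0.4 -0.4 0 0 0 0 -1;0 0 0 0 0 0 -1;0 0 0 0 0 0 -1'
```

```text
time: 14.62
tool_pos: [486.1, 318.0, 215.1]
tcp_rot: [179.0, -0.1, 89.3]
ft_force: [-0.7, -4.3, 20.4]
finger_gap: 10.8
grip_force: 63.5
time: 15.25
tool_pos: [484.4, 317.2, 221.4]
tcp_rot: [179.3, 0.1, 89.3]
ft_force: [0.8, -0.5, -1.3]
finger_gap: 51.0
grip_force: 0.0
time: 15.88
tool_pos: [482.7, 317.8, 411.5]
tcp_rot: [178.9, -0.1, 89.3]
ft_force: [0.6, 0.3, 0.0]
finger_gap: 85.5
grip_force: 0.0
time: 16.38
tool_pos: [401.4, 238.6, 406.2]
tcp_rot: [179.1, -0.0, 89.3]
ft_force: [-0.5, 0.1, -0.3]
finger_gap: 85.5
grip_force: 0.0
```

```bash
python3 - <<'E'
from h import *
import pickle
q=pickle.load(open("tray.pkl","rb"))
s,c,t=[snapshot(n) for n in("wrist","scene","top")]; pickle.dump((s,c,t),open("w6.pkl","wb"))
def box(sn,a,x,y,k):
    for m,col in (([(-98,110,34),(98,110,34),(98,-110,34),(-98,-110,34)],(0,0,255)),([(-98,3,33),(98,3,33)],(0,255,0)),([(94,30,35),(94,-30,35)],(0,255,255)),([(-101,114,40),(-101,-114,40)],(255,0,255))):
        w=R.from_euler("z",q[2]).apply(m)+[q[0],q[1],0]
        cv2.polylines(a,[np.int32((proj(sn,w)-[x,y]+.4)*k*16)],True,col,1,cv2.LINE_AA,4)
    return a
def crop(sn,x,y,w,h,k): return cv2.resize(bright(sn["img"])[y:y+h,x:x+w],(w*k,h*k),interpolation=cv2.INTER_CUBIC)
W=box(s,crop(s,150,0,300,220,2)[:,:,],150,0,2)[:300,:500]
C=box(c,crop(c,310,180,100,100,3),310,180,3)
T=box(t,crop(t,95,170,100,100,3),95,170,3); T2=crop(t,195,140,100,100,3); W2=crop(s,150,180,200,150,1)
o=np.zeros((600,800,3),np.uint8); o[:300,:500]=W; o[:300,500:]=C; o[300:,:300]=T; o[300:,300:600]=T2; o[300:450,600:]=W2
cv2.imwrite("pics/w6.png",o)
E
```

```text
(no output)
```

View pics/w6.png

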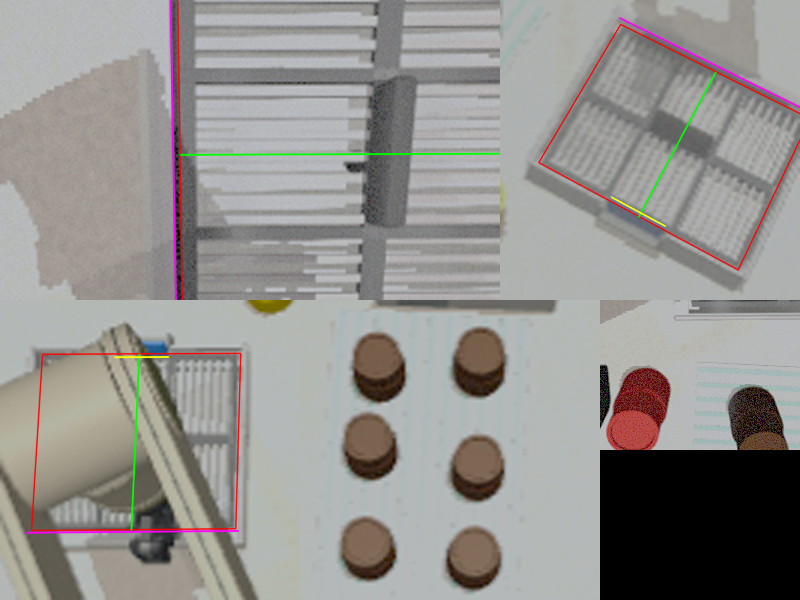

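The grille is home: the outlines at z = 34 match in the wrist and scene views, with the catch over the back edge. The crop confirms six dark brown tumblers, with tops at (379,355), (480,350), (370,438), (477,462), (368,542) and (474,552), clear of the red and yellow ones. Now I measure them from two views.

```bash
cat > tum.py <<'E'
from h import *
from scipy.optimize import least_squares
a=np.linspace(0,2*np.pi,40)
def sil(x,y,z0=0): return np.array([(x+r*np.cos(t),y+r*np.sin(t),z0+z) for r,z in((31,0),(31,46),(27,46),(27,85)) for t in a])
def hullc(s,x,y,z0=0):
    h=cv2.convexHull(proj(s,sil(x,y,z0)).astype(np.float32)); m=cv2.moments(h); return np.array([m["m10"]/m["m00"],m["m01"]/m["m00"]]),m["m00"]
def find(s,lo=180,hi=480,roi=None):
    im=cv2.GaussianBlur(s["img"],(3,3),0).astype(int); r,g,b=im[...,0],im[...,1],im[...,2]
    m=((r<110)&(r>1.2*b)&(r-b>5)&(g<.85*r)&(g>.45*r)).astype(np.uint8)
    k,l,st,ce=cv2.connectedComponentsWithStats(m); out=[]
    for i in range(1,k):
        if not lo<st[i,4]<hi: continue
        p=at(s,[ce[i]],42)[0]
        if not(380<p[0]<760 and -200<p[1]<480): continue
        q=least_squares(lambda q:hullc(s,q[0],q[1])[0]-ce[i],p[:2],diff_step=1e-3).x
        out.append((*q.round(1),int(st[i,4]),int(hullc(s,*q)[1]),ce[i].round(1).tolist()))
    return out
E
python3 - <<'E'
from tum import *
import pickle
s,c,t=pickle.load(open("w6.pkl","rb"))
for n,x in(("top",t),("scene",c)):
    print(n); [print(o) for o in find(x)]
D=np.array([(379,355),(480,350),(370,438),(477,462),(368,542),(474,552)]); print(at(t,(D-300)/3+[195,140]-.33,85).round(1))
E
```

```text
top
(np.float64(677.0), np.float64(-63.0), 252, 352, [254.5, 159.0])
(np.float64(673.5), np.float64(52.8), 255, 353, [220.4, 160.6])
(np.float64(579.9), np.float64(63.3), 263, 341, [217.5, 187.6])
(np.float64(553.6), np.float64(-57.6), 258, 335, [253.7, 194.6])
(np.float64(464.1), np.float64(66.2), 262, 325, [216.9, 221.9])
(np.float64(450.8), np.float64(-51.0), 265, 320, [252.5, 225.2])
scene
[[668.2  48.6  85. ]
 [671.8 -62.4  85. ]
 [574.6  59.2  85. ]
 [545.8 -56.1  85. ]
 [460.7  62.1  85. ]
 [447.8 -50.5  85. ]]
```

```bash
python3 plan.py 560 -10 440 180 0 89.2
```

```text
turn first [0.014 0.    0.002] then shift (target axes) [-2.469  1.614 -0.337] | shift in current axes [-247.2  161.5  -31.2]
```

```bash
python3 -m jog '0 0 -0.1 0.014 0 0.002 -1;-0.35 0.23 -0.04 0 0 0 -1;-0.35 0.23 -0.04 0 0 0 -1;-0.35 0.23 -0.04 0 0 0 -1;-0.35 0.23 -0.04 0 0 0 -1'>/dev/null; python3 -m jog '-0.35 0.23 -0.04 0 0 0 -1;-0.35 0.23 -0.04 0 0 0 -1;-0.35 0.23 -0.04 0 0 0 -1;0 0 0 0 0 0 -1;0 0 0 0 0 0 -1'
python3 - <<'E'
from tum import *
import pickle
s=snapshot("wrist"); pickle.dump(s,open("w7.pkl","wb"))
[print(o) for o in find(s,600,4000)]
im=bright(s["img"]); 
cv2.imwrite("pics/w7.png",cv2.resize(im,(800,600),interpolation=cv2.INTER_CUBIC))
E
```

```text
time: 17.77
tool_pos: [558.8, -8.5, 444.2]
tcp_rot: [-180.0, -0.0, 89.1]
ft_force: [-0.6, 0.0, -0.8]
finger_gap: 85.5
grip_force: 0.0
(np.float64(457.1), np.float64(64.6), 2953, 3800, [159.3, 89.1])
(np.float64(585.9), np.float64(60.4), 1677, 2899, [284.0, 91.7])
(np.float64(691.2), np.float64(48.2), 1158, 4091, [383.7, 101.8])
(np.float64(445.9), np.float64(-55.4), 2667, 3429, [161.0, 198.2])
(np.float64(545.3), np.float64(-64.9), 1986, 3011, [247.4, 204.9])
(np.float64(683.5), np.float64(-77.1), 1887, 3529, [365.9, 212.8])
```

View pics/w7.png

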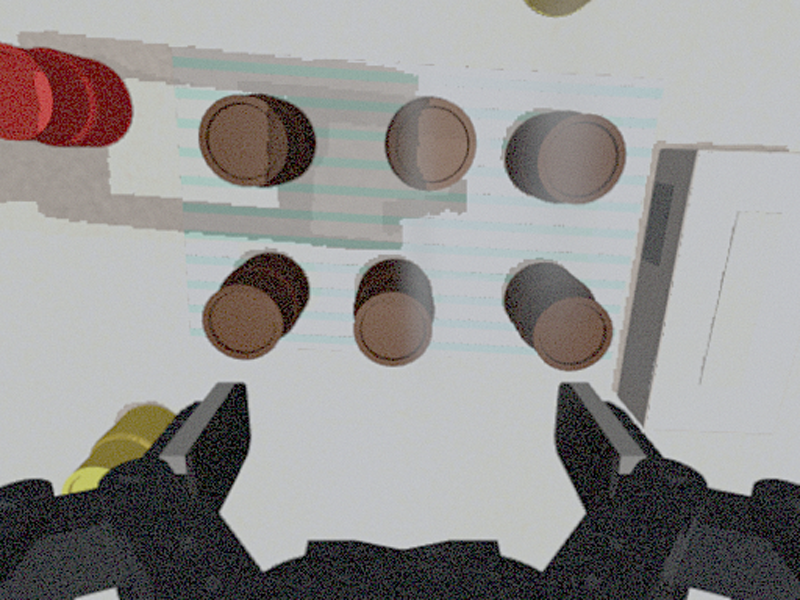

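The wrist view shows all six tops: (243,141), (431,143), (580,158), (243,322), (393,328) and (572,334). The white tissue box's near edge runs (657,147)-(613,390), close to the far pair.

```bash
python3 - <<'E'
from tum import *
import pickle
s=pickle.load(open("w7.pkl","rb")); _,c,t=pickle.load(open("w6.pkl","rb")); k=.64
px=np.array([(243,141),(431,143),(580,158),(243,322),(393,328),(572,334)])*k-.18
D=(np.array([(368,542),(370,438),(379,355),(474,552),(477,462),(480,350)])-300)/3+[195,140]-.33
W=at(s,px,85)
for i in range(6):
    x,e=tri([(s,px[i]),(t,D[i])]); print(i,W[i].round(1),"tri",x.round(1),round(e,1))
print("box",at(s,np.array([(697,150),(640,425)])*k,55).round(1),at(s,np.array([(657,147),(613,390)])*k,0).round(1))
pickle.dump(W,open("tum.pkl","wb"))
E
```

```text
0 [462.1  64.4  85. ] tri [461.2  63.4  81.4] 1.1
1 [576.1  61.8  85. ] tri [577.   60.7  74.1] 1.0
2 [667.2  51.3  85. ] tri [678.9  50.1  49.9] 0.1
3 [449.9 -51.7  85. ] tri [448.7 -51.5  83. ] 1.1
4 [550.6 -57.6  85. ] tri [548.6 -57.6  80.9] 2.3
5 [671.5 -63.7  85. ] tri [670.5 -62.3  88.4] 0.2
box [[ 753.6   53.5   55. ]
 [ 740.  -151.5   55. ]] [[ 753.1   54.9    0. ]
 [ 740.7 -149.7    0. ]]
```

```bash
cat > tgt.py <<'E'
# tgt.py t<i> [z] | b<name> [z]: remaining shift in jog units to that target
from h import *
from plan import plan
import pickle,sys
q=pickle.load(open("tray.pkl","rb")); W=pickle.load(open("tum.pkl","rb"))
B={"fl":(-48,73),"fm":(-48,0),"fr":(-48,-73),"bl":(48,73),"bm":(48,0),"br":(48,-73)}
def bay(n): return R.from_euler("z",q[2]).apply([B[n][0]+.5,B[n][1]+1,0])[:2]+q[:2]
if __name__=="__main__":
    a=sys.argv[1]; z=float(sys.argv[2]); xy=W[int(a)][:2] if a.isdigit() else bay(a)
    plan([*xy,z],[180,0,90+np.degrees(q[2])])
E
python3 tgt.py 0 300
```

```text
turn first [-0.001 -0.    -0.   ] then shift (target axes) [ 0.711 -0.974  1.442] | shift in current axes [ 71.  -97.4 144.2]
```

```bash
python3 -m jog '0.178 -0.244 0.36 0 0 0 -1;0.178 -0.244 0.36 0 0 0 -1;0.178 -0.244 0.36 0 0 0 -0.65;0.177 -0.243 0.36 0 0 0 -0.65;0 0 0 0 0 0 -0.65'>/dev/null;python3 -m jog '0 0 0 0 0 0 -0.65'; python3 tgt.py 0 223
```

```text
time: 18.58
tool_pos: [462.5, 64.3, 301.4]
tcp_rot: [179.9, 0.0, 89.2]
ft_force: [0.6, -0.0, 1.1]
finger_gap: 70.6
grip_force: 0.0
turn first [0.002 0.    0.   ] then shift (target axes) [ 0.001 -0.004  0.784] | shift in current axes [ 0.1 -0.6 78.4]
```

```bash
python3 -m jog '0 0 0.3 0 0 0 -0.65;0 0 0.3 0 0 0 -0.65;0 0 0.18 0 0 0 -0.65;0 0 0 0 0 0 -0.3;0 0 0 0 0 0 0.2' 30; python3 -m jog '0 0 0 0 0 0 0.2;0 0 0 0 0 0 0.3;0 0 0 0 0 0 0.4;0 0 -0.1 0 0 0 0.4;0 0 -0.3 0 0 0 0.4' 30;python3 -m jog '0 0 -0.4 0 0 0 0.4;0 0 -0.4 0 0 0 0.4;0 0 -0.2 0 0 0 0.4;0 0 0 0 0 0 0.4' ; python3 tgt.py fl 365
```

```text
time: 19.2
tool_pos: [463.3, 63.6, 223.9]
tcp_rot: [179.9, 0.0, 89.1]
ft_force: [0.5, 0.5, -2.2]
finger_gap: 53.2
grip_force: 31.7
time: 19.82
tool_pos: [461.0, 63.7, 261.2]
tcp_rot: [-179.8, 0.0, 89.2]
ft_force: [0.4, -0.4, -1.6]
finger_gap: 53.4
grip_force: 32.0
time: 20.32
tool_pos: [462.6, 63.8, 364.5]
tcp_rot: [179.8, 0.0, 89.2]
ft_force: [0.2, 0.0, -2.7]
finger_gap: 53.3
grip_force: 32.1
turn first [ 0.004  0.    -0.001] then shift (target axes) [ 3.289 -0.258 -0.005] | shift in current axes [328.9 -26.1  -0.7]
```

```bash
python3 -m jog '0.25 -0.03 0 0 0 0 0.4;0.42 -0.03 0 0 0 0 0.4;0.42 -0.03 0 0 0 0 0.4;0.42 -0.03 0 0 0 0 0.4;0.42 -0.03 0 0 0 0 0.4'>/dev/null; python3 -m jog '0.42 -0.03 0 0 0 0 0.4;0.42 -0.03 0 0 0 0 0.4;0.42 -0.03 0 0 0 0 0.4;0.1 -0.02 0 0 0 0 0.4;0 0 0 0 0 0 0.4'; python3 -m jog '0 0 0 0 0 0 0.4'; python3 tgt.py fl 258
```

```text
time: 21.58
tool_pos: [440.4, 393.1, 360.5]
tcp_rot: [-179.9, 0.1, 89.2]
ft_force: [-0.2, -1.0, -2.0]
finger_gap: 53.4
grip_force: 32.1
time: 21.7
tool_pos: [441.1, 392.0, 361.4]
tcp_rot: [-180.0, 0.1, 89.1]
ft_force: [-0.3, -0.9, -1.5]
finger_gap: 53.0
grip_force: 32.1
turn first [-0.001  0.001 -0.002] then shift (target axes) [0.01  0.003 1.034] | shift in current axes [  1.1   0.3 103.4]
```

```bash
python3 -m jog '0.01 0.003 0.35 0 0 0 0.4;0 0 0.35 0 0 0 0.4;0 0 0.25 0 0 0 0.4;0 0 0.08 0 0 0 0.4;0 0 0 0 0 0 0.4'; python3 -m jog '0 0 0 0 0 0 0.1;0 0 0 0 0 0 -0.3;0 0 0 0 0 0 -0.55;0 0 0 0 0 0 -0.55;0 0 -0.1 0 0 0 -0.55';python3 -m jog '0 0 -0.3 0 0 0 -0.55;0 0 -0.4 0 0 0 -0.55;0 0 0 0 0 0 -0.65' ; python3 tgt.py 1 320
```

```text
time: 22.32
tool_pos: [441.6, 393.4, 259.5]
tcp_rot: [180.0, 0.0, 89.1]
ft_force: [-0.1, -0.2, -1.5]
finger_gap: 53.4
grip_force: 32.3
time: 22.95
tool_pos: [440.9, 393.8, 268.4]
tcp_rot: [-179.9, 0.1, 89.2]
ft_force: [-0.2, -0.2, 0.8]
finger_gap: 66.1
grip_force: 0.0
time: 23.32
tool_pos: [442.4, 395.1, 344.5]
tcp_rot: [179.6, -0.3, 89.2]
ft_force: [0.3, 0.1, 1.0]
finger_gap: 70.6
grip_force: 0.0
turn first [ 0.006 -0.005 -0.001] then shift (target axes) [-3.314  1.382  0.245] | shift in current axes [-331.4  138.4   23.8]
```

```bash
cat > chk.py <<'E'
from tum import *
print("top", [(float(o[0]),float(o[1]),o[2],o[4]) for o in find(snapshot("top"),120,600)])
E
python3 -m jog '-0.37 0.154 0.02 0 0 0 -0.65;-0.37 0.154 0.02 0 0 0 -0.65;-0.37 0.154 0.02 0 0 0 -0.65;-0.37 0.154 0.02 0 0 0 -0.65;-0.37 0.154 0.02 0 0 0 -0.65' >/dev/null; python3 -m jog '-0.37 0.154 0.02 0 0 0 -0.65;-0.37 0.154 0.02 0 0 0 -0.65;-0.37 0.154 0.02 0 0 0 -0.65;-0.354 0.15 0.02 0 0 0 -0.65;0 0 0 0 0 0 -0.65'; python3 chk.py; python3 tgt.py 1 223
```

```text
time: 24.58
tool_pos: [575.0, 58.4, 320.7]
tcp_rot: [-180.0, 0.1, 89.0]
ft_force: [-0.5, 1.0, -0.6]
finger_gap: 70.4
grip_force: 0.0
top [(675.8, -62.7, 262, [254.4, 159.3]), (554.1, -57.9, 253, [253.8, 194.4]), (450.8, -50.9, 264, [252.4, 225.2]), (449.2, 411.4, 314, [111.1, 228.3])]
turn first [-0.001  0.    -0.003] then shift (target axes) [0.021 0.014 0.977] | shift in current axes [ 2.1  1.5 97.7]
```

```bash
cat > chk.py <<'E'
from tum import *
import pickle,sys
W=pickle.load(open("tum.pkl","rb"))
print("top", [(float(o[0]),float(o[1]),o[2]) for o in find(snapshot("top"),120,600)])
if len(sys.argv)>1:
    x,y,_=W[int(sys.argv[1])]; s=snapshot("wrist"); im=cv2.GaussianBlur(s["img"],(5,5),0).astype(int)
    br=(im[...,0]>1.3*im[...,2])&(im[...,0]<140); best=[]
    for dx in range(-40,41,2):
        for dy in range(-40,41,2):
            m=np.zeros(br.shape,np.uint8); cv2.fillConvexPoly(m,np.int32(proj(s,[(x+dx+27*np.cos(t),y+dy+27*np.sin(t),85) for t in a])),1)
            rim=np.zeros(br.shape,np.uint8); cv2.fillConvexPoly(rim,np.int32(proj(s,[(x+dx+32*np.cos(t),y+dy+32*np.sin(t),85) for t in a])),1)
            rim-=m; best.append((br[m>0].mean()-.5*br[rim>0].mean(),dx,dy))
    best.sort(reverse=True); print("wrist offsets (score,dx,dy)",[tuple(np.round(b,2)) for b in best[:3]], "spread", np.mean(best[:8],0).round(1))
E
python3 chk.py 1
```

```text
top [(677.6, -62.3, 248), (553.5, -57.6, 261), (450.4, -50.9, 268), (448.9, 411.3, 318)]
wrist offsets (score,dx,dy) [(np.float64(0.6), np.float64(0.0), np.float64(0.0)), (np.float64(0.59), np.float64(2.0), np.float64(0.0)), (np.float64(0.58), np.float64(0.0), np.float64(2.0))] spread [0.6 0.5 0.5]
```

Tumbler 1 is where I measured it. Pick it.

```bash
python3 -m jog '0.02 0.014 0.35 0 0 0 -0.65;0 0 0.38 0 0 0 -0.65;0 0 0.25 0 0 0 -0.65;0 0 0 0 0 0 -0.3;0 0 0 0 0 0 0.2' 30 >/dev/null; python3 -m jog '0 0 0 0 0 0 0.2;0 0 0 0 0 0 0.3;0 0 0 0 0 0 0.4;0 0 -0.1 0 0 0 0.4;0 0 -0.3 0 0 0 0.4' 30;python3 -m jog '0 0 -0.4 0 0 0 0.4;0 0 -0.4 0 0 0 0.4;0 0 -0.2 0 0 0 0.4;0 0 0 0 0 0 0.4' ; python3 tgt.py fm 362
```

```text
time: 25.98
tool_pos: [575.0, 62.6, 262.2]
tcp_rot: [-179.8, 0.0, 89.2]
ft_force: [-0.4, -0.0, -0.8]
finger_gap: 53.2
grip_force: 32.5
time: 26.48
tool_pos: [576.5, 62.7, 365.0]
tcp_rot: [179.8, 0.0, 89.2]
ft_force: [0.5, 0.8, -1.6]
finger_gap: 53.5
grip_force: 32.5
turn first [ 0.003  0.    -0.001] then shift (target axes) [ 2.554 -1.397  0.03 ] | shift in current axes [ 255.3 -140.     2.5]
```

```bash
python3 -m jog '0.26 -0.14 0 0 0 0 0.4;0.33 -0.18 0 0 0 0 0.4;0.33 -0.18 0 0 0 0 0.4;0.33 -0.18 0 0 0 0 0.4;0.33 -0.18 0 0 0 0 0.4'>/dev/null; python3 -m jog '0.33 -0.18 0 0 0 0 0.4;0.33 -0.18 0 0 0 0 0.4;0.26 -0.14 0 0 0 0 0.4;0.05 -0.04 0 0 0 0 0.4;0 0 0 0 0 0 0.4'>/dev/null; python3 -m jog '0 0 0 0 0 0 0.4'; python3 tgt.py fm 257
```

```text
time: 27.85
tool_pos: [440.1, 318.9, 362.4]
tcp_rot: [-180.0, 0.1, 89.1]
ft_force: [-0.1, 0.6, -0.4]
finger_gap: 53.3
grip_force: 32.6
turn first [-0.001  0.001 -0.002] then shift (target axes) [0.011 0.002 1.054] | shift in current axes [  1.3   0.3 105.4]
```

```bash
python3 -m jog '0.005 0.002 0.35 0 0 0 0.4;0 0 0.35 0 0 0 0.4;0 0 0.25 0 0 0 0.4;0 0 0.1 0 0 0 0.4;0 0 0 0 0 0 0.4'; python3 -m jog '0 0 0 0 0 0 0.1;0 0 0 0 0 0 -0.3;0 0 0 0 0 0 -0.55;0 0 0 0 0 0 -0.55;0 0 -0.1 0 0 0 -0.55' >/dev/null;python3 -m jog '0 0 -0.3 0 0 0 -0.55;0 0 -0.4 0 0 0 -0.55;0 0 0 0 0 0 -0.65' ; python3 tgt.py 2 320
```

```text
time: 28.48
tool_pos: [440.3, 319.7, 258.1]
tcp_rot: [-180.0, 0.0, 89.1]
ft_force: [-0.7, 0.4, -0.8]
finger_gap: 53.2
grip_force: 32.5
time: 29.48
tool_pos: [441.2, 321.0, 343.2]
tcp_rot: [179.6, -0.2, 89.2]
ft_force: [0.8, -0.4, -0.1]
finger_gap: 70.5
grip_force: 0.0
turn first [ 0.007 -0.004 -0.001] then shift (target axes) [-2.666  2.297  0.232] | shift in current axes [-266.5  229.7   23.7]
```

```bash
python3 -m jog '-0.296 0.255 0.026 0 0 0 -0.65;-0.296 0.255 0.026 0 0 0 -0.65;-0.296 0.255 0.026 0 0 0 -0.65;-0.296 0.255 0.026 0 0 0 -0.65;-0.296 0.255 0.026 0 0 0 -0.65' >/dev/null; python3 -m jog '-0.296 0.255 0.026 0 0 0 -0.65;-0.296 0.255 0.026 0 0 0 -0.65;-0.296 0.255 0.026 0 0 0 -0.65;-0.296 0.255 0.026 0 0 0 -0.65;0 0 0 0 0 0 -0.65' >/dev/null; python3 -m jog '0 0 0 0 0 0 -0.65'; python3 chk.py 2; python3 tgt.py 2 223
```

```text
time: 30.85
tool_pos: [665.2, 50.7, 314.2]
tcp_rot: [-179.9, 0.0, 89.1]
ft_force: [-0.0, -0.0, 0.2]
finger_gap: 70.1
grip_force: 0.0
top [(677.2, -63.4, 250), (554.2, -58.0, 253), (450.8, -50.9, 264)]
wrist offsets (score,dx,dy) [(np.float64(0.63), np.float64(0.0), np.float64(0.0)), (np.float64(0.62), np.float64(2.0), np.float64(0.0)), (np.float64(0.61), np.float64(0.0), np.float64(2.0))] spread [0.6 0.5 0.5]
turn first [-0.  0. -0.] then shift (target axes) [-0.001  0.022  0.917] | shift in current axes [-0.   2.2 91.7]
```

```bash
python3 -m jog '0 0.02 0.35 0 0 0 -0.65;0 0 0.35 0 0 0 -0.65;0 0 0.22 0 0 0 -0.65;0 0 0 0 0 0 -0.3;0 0 0 0 0 0 0.2' 30 >/dev/null; python3 -m jog '0 0 0 0 0 0 0.2;0 0 0 0 0 0 0.3;0 0 0 0 0 0 0.4;0 0 -0.1 0 0 0 0.4;0 0 -0.3 0 0 0 0.4' 30;python3 -m jog '0 0 -0.4 0 0 0 0.4;0 0 -0.4 0 0 0 0.4;0 0 -0.2 0 0 0 0.4;0 0 0 0 0 0 0.4' ; python3 tgt.py bl 365
```

```text
time: 32.2
tool_pos: [666.6, 50.4, 261.4]
tcp_rot: [-179.8, 0.0, 89.2]
ft_force: [0.5, 0.5, -2.2]
finger_gap: 53.5
grip_force: 32.4
time: 32.7
tool_pos: [668.1, 50.5, 365.0]
tcp_rot: [179.8, 0.0, 89.2]
ft_force: [0.1, 0.8, -2.4]
finger_gap: 53.7
grip_force: 32.5
turn first [ 0.004  0.    -0.001] then shift (target axes) [ 3.394 -1.354 -0.   ] | shift in current axes [ 339.3 -135.7   -0.7]
```

Fill the front row first, to be safe.

```bash
python3 tgt.py fr 362
```

```text
turn first [ 0.004  0.    -0.001] then shift (target axes) [ 1.934 -2.314  0.03 ] | shift in current axes [ 193.2 -231.6    2. ]
```

```bash
python3 -m jog '0.2 -0.23 0 0 0 0 0.4;0.25 -0.3 0 0 0 0 0.4;0.25 -0.3 0 0 0 0 0.4;0.25 -0.3 0 0 0 0 0.4;0.25 -0.3 0 0 0 0 0.4'>/dev/null; python3 -m jog '0.25 -0.3 0 0 0 0 0.4;0.25 -0.3 0 0 0 0 0.4;0.234 -0.28 0 0 0 0 0.4;0 0 0 0 0 0 0.4;0 0 0 0 0 0 0.4'>/dev/null; python3 -m jog '0 0 0 0 0 0 0.4'; python3 tgt.py fr 257
```

```text
time: 34.08
tool_pos: [439.9, 246.6, 361.9]
tcp_rot: [-179.9, 0.1, 89.1]
ft_force: [-0.6, -0.1, -0.6]
finger_gap: 53.4
grip_force: 32.7
turn first [-0.001  0.001 -0.002] then shift (target axes) [ 0.004 -0.005  1.049] | shift in current axes [  0.5  -0.4 104.9]
```

```bash
python3 -m jog '0 0 0.35 0 0 0 0.4;0 0 0.35 0 0 0 0.4;0 0 0.25 0 0 0 0.4;0 0 0.1 0 0 0 0.4;0 0 0 0 0 0 0.4'; python3 -m jog '0 0 0 0 0 0 0.1;0 0 0 0 0 0 -0.3;0 0 0 0 0 0 -0.55;0 0 0 0 0 0 -0.55;0 0 -0.1 0 0 0 -0.55' >/dev/null;python3 -m jog '0 0 -0.3 0 0 0 -0.55;0 0 -0.4 0 0 0 -0.55;0 0 0 0 0 0 -0.65' ; python3 tgt.py 3 320
```

```text
time: 34.7
tool_pos: [439.8, 246.9, 257.6]
tcp_rot: [-180.0, 0.0, 89.1]
ft_force: [0.1, -0.3, -0.8]
finger_gap: 53.2
grip_force: 32.5
time: 35.7
tool_pos: [440.7, 247.9, 342.5]
tcp_rot: [179.6, -0.2, 89.2]
ft_force: [0.1, 0.0, -0.0]
finger_gap: 70.7
grip_force: 0.0
turn first [ 0.007 -0.003 -0.001] then shift (target axes) [-2.994  0.133  0.225] | shift in current axes [-299.5   13.4   21.8]
```

```bash
python3 -m jog '-0.3 0.014 0.02 0 0 0 -0.65;-0.4 0.018 0.03 0 0 0 -0.65;-0.4 0.018 0.03 0 0 0 -0.65;-0.4 0.018 0.03 0 0 0 -0.65;-0.4 0.018 0.03 0 0 0 -0.65' >/dev/null; python3 -m jog '-0.4 0.018 0.03 0 0 0 -0.65;-0.4 0.018 0.03 0 0 0 -0.65;-0.295 0.01 0.02 0 0 0 -0.65;0 0 0 0 0 0 -0.65;0 0 0 0 0 0 -0.65'; python3 chk.py 3; python3 tgt.py 3 223
```

```text
time: 36.95
tool_pos: [448.0, -52.1, 315.5]
tcp_rot: [-180.0, -0.0, 89.1]
ft_force: [0.7, 0.2, 1.1]
finger_gap: 70.5
grip_force: 0.0
top [(677.5, -62.9, 250)]
wrist offsets (score,dx,dy) [(np.float64(0.66), np.float64(-2.0), np.float64(0.0)), (np.float64(0.66), np.float64(0.0), np.float64(0.0)), (np.float64(0.63), np.float64(0.0), np.float64(2.0))] spread [ 0.6 -1.2 -0.5]
turn first [-0.  0. -0.] then shift (target axes) [-0.001  0.018  0.927] | shift in current axes [-0.1  1.8 92.7]
```

```bash
python3 -m jog '0 0.01 0.35 0 0 0 -0.65;0 0 0.35 0 0 0 -0.65;0 0 0.23 0 0 0 -0.65;0 0 0 0 0 0 -0.3;0 0 0 0 0 0 0.2' 30 >/dev/null; python3 -m jog '0 0 0 0 0 0 0.2;0 0 0 0 0 0 0.3;0 0 0 0 0 0 0.4;0 0 -0.1 0 0 0 0.4;0 0 -0.3 0 0 0 0.4' 30;python3 -m jog '0 0 -0.4 0 0 0 0.4;0 0 -0.4 0 0 0 0.4;0 0 -0.2 0 0 0 0.4;0 0 0 0 0 0 0.4' ; python3 tgt.py bl 365
python3 - <<'E'
from tum import *
import pickle
s,t,c=[snapshot(n) for n in("wrist","top","scene")]
q=pickle.load(open("tray.pkl","rb")); 
from tgt import bay
def crop(sn,x,y,w,h,k,m=1):
    A=cv2.resize(bright(sn["img"])[y:y+h,x:x+w],(w*k,h*k),interpolation=cv2.INTER_CUBIC)
    for b in ("fl","fm","fr","bl","bm","br"):
        X,Y=bay(b); cv2.polylines(A,[np.int32((proj(sn,[(X+27*np.cos(u),Y+27*np.sin(u),119) for u in a])-[x,y]+.4)*k*16)],True,(0,0,255),1,cv2.LINE_AA,4)
    return A
cv2.imwrite("pics/w8.png",np.hstack([crop(t,90,140,100,140,4),crop(c,310,160,100,140,4)]))
E
```

```text
time: 38.3
tool_pos: [448.3, -52.3, 262.2]
tcp_rot: [-179.8, -0.0, 89.2]
ft_force: [0.4, 0.1, -1.7]
finger_gap: 53.4
grip_force: 32.5
time: 38.8
tool_pos: [449.8, -52.6, 365.4]
tcp_rot: [179.7, 0.1, 89.2]
ft_force: [0.4, -0.1, -1.4]
finger_gap: 53.2
grip_force: 32.6
turn first [ 0.004  0.001 -0.001] then shift (target axes) [4.455e+00 8.150e-01 4.000e-03] | shift in current axes [4.456e+02 8.100e+01 1.000e-01]
```

View pics/w8.png

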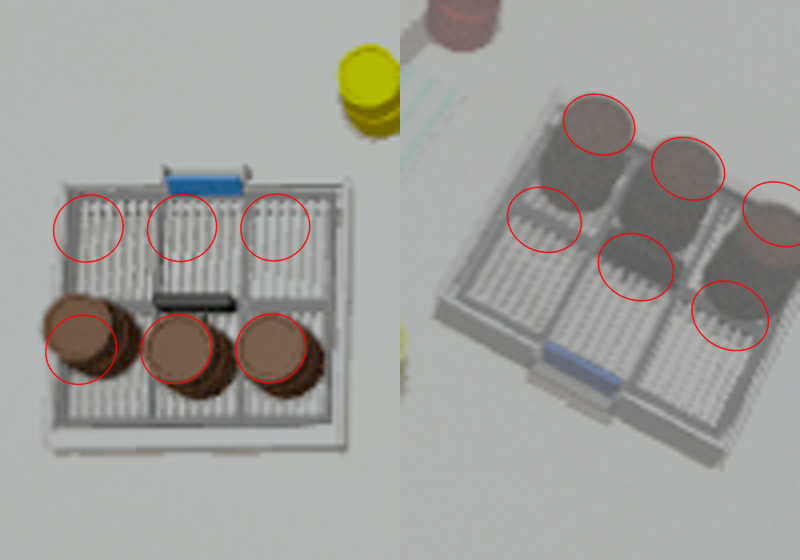

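The front-left tumbler has shifted about 17 mm towards the back: its top is at (78,328) against the expected (81,349). The other two are centred and the catch is over the grille. I place the held tumbler back-right, then mend that one.

```bash
python3 -m jog '0.2 0.05 0 0 0 0 0.4;0.4 0.11 0 0 0 0 0.4;0.4 0.11 0 0 0 0 0.4;0.4 0.11 0 0 0 0 0.4;0.4 0.11 0 0 0 0 0.4'>/dev/null; python3 -m jog '0.4 0.11 0 0 0 0 0.4;0.4 0.11 0 0 0 0 0.4;0.3 0.1 0 0 0 0 0.4;0.095 0.005 0 0 0 0 0.4;0 0 0 0 0 0 0.4'>/dev/null; python3 -m jog '0 0 0 0 0 0 0.4'; python3 tgt.py br 257
```

```text
time: 40.33
tool_pos: [534.9, 244.9, 362.1]
tcp_rot: [-179.9, 0.1, 89.1]
ft_force: [0.1, -0.4, -0.8]
finger_gap: 53.1
grip_force: 32.6
turn first [-0.001  0.001 -0.002] then shift (target axes) [0.009 0.005 1.051] | shift in current axes [  1.    0.6 105.1]
```

```bash
python3 -m jog '0.005 0.005 0.35 0 0 0 0.4;0 0 0.35 0 0 0 0.4;0 0 0.25 0 0 0 0.4;0 0 0.1 0 0 0 0.4;0 0 0 0 0 0 0.4'; python3 -m jog '0 0 0 0 0 0 0.1;0 0 0 0 0 0 -0.3;0 0 0 0 0 0 -0.55;0 0 0 0 0 0 -0.55;0 0 -0.1 0 0 0 -0.55' >/dev/null;python3 -m jog '0 0 -0.4 0 0 0 -0.55;0 0 -0.4 0 0 0 -0.55;0 0 -0.4 0 0 0 -0.65' ; python3 tgt.py fl 400
```

```text
time: 40.95
tool_pos: [535.8, 245.7, 258.0]
tcp_rot: [180.0, 0.0, 89.1]
ft_force: [-0.4, -0.7, -1.5]
finger_gap: 53.3
grip_force: 32.4
time: 41.95
tool_pos: [535.5, 246.3, 389.8]
tcp_rot: [180.0, 0.0, 89.2]
ft_force: [1.0, -0.1, -0.3]
finger_gap: 70.7
grip_force: 0.0
turn first [ 0.001  0.    -0.001] then shift (target axes) [ 1.454 -0.961 -0.102] | shift in current axes [145.3 -96.3 -10.3]
```

```bash
python3 -m jog '0.3 -0.2 -0.03 0 0 0 -0.65;0.3 -0.2 -0.03 0 0 0 -0.65;0.3 -0.2 -0.03 0 0 0 -0.65;0.3 -0.2 0 0 0 0 -0.65;0 0 0 0 0 0 -0.65'>/dev/null; python3 -m jog '0 0 0 0 0 0 -0.65'
python3 - <<'E'
from tum import *
import pickle
from tgt import bay
s=snapshot("wrist"); pickle.dump(s,open("w9.pkl","wb"))
A=cv2.resize(bright(s["img"]),(800,600),interpolation=cv2.INTER_CUBIC)
for b in ("fl","fm","fr","br"):
    X,Y=bay(b); cv2.polylines(A,[np.int32((proj(s,[(X+27*np.cos(u),Y+27*np.sin(u),119) for u in a])+.4)/.64*16)],True,(0,0,255),1,cv2.LINE_AA,4)
cv2.imwrite("pics/w9.png",A)
E
```

```text
time: 42.7
tool_pos: [457.4, 367.3, 397.1]
tcp_rot: [180.0, 0.0, 89.2]
ft_force: [0.3, -0.6, -0.5]
finger_gap: 70.5
grip_force: 0.0
```

View pics/w9.png

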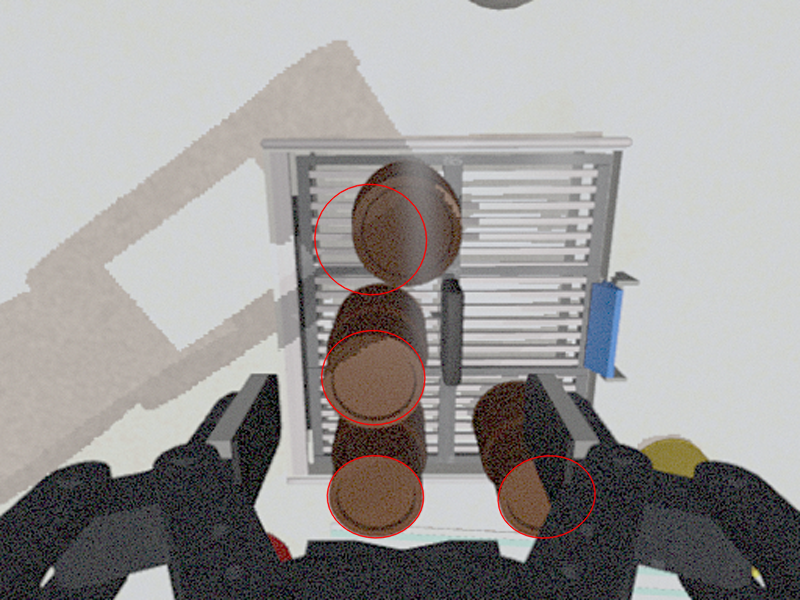

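The other three match their bay circles. The knocked one's top is centred near (407,230), against its bay at (371,239). I work out its position.

```bash
python3 - <<'E'
from tum import *
import pickle
from tgt import bay
from plan import plan
s=pickle.load(open("w9.pkl","rb")); p=at(s,[np.array((407.5,230))*.64-.18],119)[0]; print(p,bay("fl"))
plan([p[0],p[1],257],[180,0,89.22]); d=bay("fl")-p[:2]; print((R.from_euler("xyz",[180,0,89.22],degrees=True).inv().apply([*d,0])/100).round(3))
E
```

```text
[459.55100811 397.849401   119.        ] [441.33299273 393.01702946]
turn first [ 0.     0.001 -0.001] then shift (target axes) [0.309 0.014 1.4  ] | shift in current axes [ 30.9   1.3 140. ]
[-0.051 -0.182 -0.   ]
```

```bash
python3 -m jog '0.309 0.014 0 0 0 0 -0.65;0 0 0.4 0 0 0 -0.65;0 0 0.4 0 0 0 -0.65;0 0 0.4 0 0 0 -0.65;0 0 0.2 0 0 0 -0.65' 30; python3 -m jog '0 0 0 0 0 0 -0.3;0 0 0 0 0 0 0.2;0 0 0 0 0 0 0.3;0 0 0 0 0 0 0.4;0 0 -0.1 0 0 0 0.4' 30; python3 -m jog '0 0 -0.1 0 0 0 0.4;-0.051 -0.182 0 0 0 0 0.4;0 0 0 0 0 0 0.4;0 0 0 0 0 0 0.4'; python3 tgt.py fl 257
```

```text
time: 43.38
tool_pos: [459.1, 396.9, 254.0]
tcp_rot: [-179.8, 0.2, 89.1]
ft_force: [-0.1, 0.2, -0.4]
finger_gap: 70.5
grip_force: 0.0
time: 44.0
tool_pos: [458.9, 398.1, 266.4]
tcp_rot: [-179.9, 0.1, 89.2]
ft_force: [-0.1, -0.1, -1.3]
finger_gap: 53.2
grip_force: 32.5
time: 44.5
tool_pos: [441.3, 393.7, 277.2]
tcp_rot: [179.9, -0.0, 89.2]
ft_force: [0.0, -0.0, -1.0]
finger_gap: 53.4
grip_force: 32.6
turn first [ 0.001 -0.    -0.001] then shift (target axes) [-0.006  0.     0.202] | shift in current axes [-0.6  0.  20.2]
```

Put it down, then go for tumbler 4.

```bash
python3 -m jog '-0.006 0 0.1 0 0 0 0.4;0 0 0.095 0 0 0 0.4;0 0 0 0 0 0 0.4;0 0 0 0 0 0 0.1;0 0 0 0 0 0 -0.3' ; python3 -m jog '0 0 0 0 0 0 -0.55;0 0 0 0 0 0 -0.55;0 0 -0.1 0 0 0 -0.55;0 0 -0.35 0 0 0 -0.55;0 0 -0.4 0 0 0 -0.55';python3 -m jog '0 0 0 0 0 0 -0.65' >/dev/null; python3 tgt.py 4 320
```

```text
time: 45.12
tool_pos: [440.9, 392.9, 257.0]
tcp_rot: [-180.0, 0.0, 89.2]
ft_force: [0.2, 0.8, -0.5]
finger_gap: 55.8
grip_force: 0.0
time: 45.75
tool_pos: [440.7, 392.7, 343.1]
tcp_rot: [-179.9, 0.1, 89.2]
ft_force: [0.9, 0.8, -0.1]
finger_gap: 66.4
grip_force: 0.0
turn first [ 0.007 -0.005 -0.001] then shift (target axes) [-4.499  1.146  0.278] | shift in current axes [-449.9  114.9   26.4]
```

```bash
python3 -m jog '-0.4 0.104 0.02 0 0 0 -0.65;-0.41 0.104 0.02 0 0 0 -0.65;-0.41 0.104 0.02 0 0 0 -0.65;-0.41 0.104 0.02 0 0 0 -0.65;-0.41 0.104 0.02 0 0 0 -0.65' >/dev/null; python3 -m jog '-0.41 0.104 0.02 0 0 0 -0.65;-0.41 0.104 0.02 0 0 0 -0.65;-0.41 0.104 0.02 0 0 0 -0.65;-0.41 0.104 0.02 0 0 0 -0.65;-0.41 0.104 0.02 0 0 0 -0.65' >/dev/null; python3 -m jog '-0.41 0.104 0.02 0 0 0 -0.65;0 0 0 0 0 0 -0.65;0 0 0 0 0 0 -0.65'; python3 chk.py 4; python3 tgt.py 4 223
```

```text
time: 47.5
tool_pos: [548.5, -58.5, 320.0]
tcp_rot: [-180.0, -0.0, 89.1]
ft_force: [1.0, -0.3, -0.2]
finger_gap: 70.3
grip_force: 0.0
top [(547.7, 255.9, 302)]
wrist offsets (score,dx,dy) [(np.float64(0.64), np.float64(0.0), np.float64(0.0)), (np.float64(0.63), np.float64(-2.0), np.float64(0.0)), (np.float64(0.63), np.float64(0.0), np.float64(-2.0))] spread [ 0.6 -0.5 -0.8]
turn first [-0. -0. -0.] then shift (target axes) [0.001 0.021 0.972] | shift in current axes [ 0.1  2.1 97.2]
```

```bash
python3 -m jog '0 0.02 0.35 0 0 0 -0.65;0 0 0.38 0 0 0 -0.65;0 0 0.24 0 0 0 -0.65;0 0 0 0 0 0 -0.3;0 0 0 0 0 0 0.2' 30 >/dev/null; python3 -m jog '0 0 0 0 0 0 0.2;0 0 0 0 0 0 0.3;0 0 0 0 0 0 0.4;0 0 -0.1 0 0 0 0.4;0 0 -0.3 0 0 0 0.4' 30;python3 -m jog '0 0 -0.4 0 0 0 0.4;0 0 -0.4 0 0 0 0.4;0 0 -0.2 0 0 0 0.4;0 0 0 0 0 0 0.4' >/dev/null; python3 tgt.py bl 362
```

```text
time: 48.85
tool_pos: [549.8, -58.7, 262.4]
tcp_rot: [-179.8, -0.0, 89.2]
ft_force: [-0.8, 1.2, -0.5]
finger_gap: 53.4
grip_force: 32.5
turn first [ 0.003  0.001 -0.001] then shift (target axes) [ 4.503 -0.2    0.031] | shift in current axes [450.3 -20.5   2.6]
```

```bash
python3 -m jog '0.25 -0.016 0 0 0 0 0.4;0.41 -0.017 0 0 0 0 0.4;0.41 -0.017 0 0 0 0 0.4;0.41 -0.017 0 0 0 0 0.4;0.41 -0.017 0 0 0 0 0.4'>/dev/null; python3 -m jog '0.41 -0.017 0 0 0 0 0.4;0.41 -0.017 0 0 0 0 0.4;0.41 -0.017 0 0 0 0 0.4;0.41 -0.017 0 0 0 0 0.4;0.41 -0.017 0 0 0 0 0.4'>/dev/null; python3 -m jog '0.41 -0.017 0 0 0 0 0.4;0.15 -0.015 0 0 0 0 0.4;0 0 0 0 0 0 0.4;0 0 0 0 0 0 0.4'; python3 tgt.py bl 257
```

```text
time: 51.1
tool_pos: [537.4, 390.3, 362.2]
tcp_rot: [-179.9, 0.1, 89.1]
ft_force: [-0.7, -0.7, -0.5]
finger_gap: 53.4
grip_force: 32.5
turn first [-0.001  0.002 -0.002] then shift (target axes) [ 1.400e-02 -1.000e-03  1.052e+00] | shift in current axes [  1.6   0.  105.2]
```

```bash
python3 -m jog '0.01 0 0.35 0 0 0 0.4;0 0 0.35 0 0 0 0.4;0 0 0.25 0 0 0 0.4;0 0 0.1 0 0 0 0.4;0 0 0 0 0 0 0.4'; python3 -m jog '0 0 0 0 0 0 0.1;0 0 0 0 0 0 -0.3;0 0 0 0 0 0 -0.55;0 0 0 0 0 0 -0.55;0 0 -0.1 0 0 0 -0.55' >/dev/null;python3 -m jog '0 0 -0.3 0 0 0 -0.55;0 0 -0.4 0 0 0 -0.55;0 0 0 0 0 0 -0.65' ; python3 tgt.py 5 320
```

```text
time: 51.72
tool_pos: [537.6, 391.7, 258.4]
tcp_rot: [180.0, 0.0, 89.1]
ft_force: [-0.6, 0.5, -1.6]
finger_gap: 53.4
grip_force: 32.2
time: 52.72
tool_pos: [538.4, 393.3, 344.2]
tcp_rot: [179.6, -0.3, 89.2]
ft_force: [0.8, 0.2, 0.9]
finger_gap: 70.4
grip_force: 0.0
turn first [ 0.007 -0.004 -0.001] then shift (target axes) [-4.551  1.393  0.242] | shift in current axes [-455.1  139.5   23.2]
```

```bash
python3 -m jog '-0.4 0.126 0.02 0 0 0 -0.65;-0.415 0.127 0.02 0 0 0 -0.65;-0.415 0.127 0.02 0 0 0 -0.65;-0.415 0.127 0.02 0 0 0 -0.65;-0.415 0.127 0.02 0 0 0 -0.65' >/dev/null; python3 -m jog '-0.415 0.127 0.02 0 0 0 -0.65;-0.415 0.127 0.02 0 0 0 -0.65;-0.415 0.127 0.02 0 0 0 -0.65;-0.415 0.127 0.02 0 0 0 -0.65;-0.415 0.127 0.02 0 0 0 -0.65' >/dev/null; python3 -m jog '-0.415 0.127 0.02 0 0 0 -0.65;0 0 0 0 0 0 -0.65;0 0 0 0 0 0 -0.65'; python3 chk.py 5; python3 tgt.py 5 223
```

```text
time: 54.35
tool_pos: [669.9, -64.3, 315.9]
tcp_rot: [-180.0, -0.0, 89.1]
ft_force: [0.8, 0.4, -0.5]
finger_gap: 70.3
grip_force: 0.0
top [(550.7, 407.6, 307), (547.7, 256.0, 301)]
wrist offsets (score,dx,dy) [(np.float64(0.66), np.float64(0.0), np.float64(0.0)), (np.float64(0.65), np.float64(0.0), np.float64(2.0)), (np.float64(0.64), np.float64(2.0), np.float64(0.0))] spread [0.6 0.5 0.5]
turn first [-0.  0.  0.] then shift (target axes) [-0.003  0.015  0.932] | shift in current axes [-0.3  1.6 93.2]
```

```bash
python3 -m jog '0 0.015 0.35 0 0 0 -0.65;0 0 0.35 0 0 0 -0.65;0 0 0.23 0 0 0 -0.65;0 0 0 0 0 0 -0.3;0 0 0 0 0 0 0.2' 30 >/dev/null; python3 -m jog '0 0 0 0 0 0 0.2;0 0 0 0 0 0 0.3;0 0 0 0 0 0 0.4;0 0 -0.1 0 0 0 0.4;0 0 -0.3 0 0 0 0.4' 30;python3 -m jog '0 0 -0.4 0 0 0 0.4;0 0 -0.4 0 0 0 0.4;0 0 -0.2 0 0 0 0.4;0 0 0 0 0 0 0.4' >/dev/null; python3 tgt.py bm 362
```

```text
time: 55.7
tool_pos: [670.7, -64.4, 261.9]
tcp_rot: [-179.8, -0.0, 89.2]
ft_force: [0.0, 0.0, -0.6]
finger_gap: 53.2
grip_force: 32.4
turn first [ 0.004  0.001 -0.001] then shift (target axes) [ 3.814 -1.41   0.035] | shift in current axes [ 381.3 -141.4    2.6]
```

```bash
python3 -m jog '0.3 -0.11 0 0 0 0 0.4;0.4 -0.148 0 0 0 0 0.4;0.4 -0.148 0 0 0 0 0.4;0.4 -0.148 0 0 0 0 0.4;0.4 -0.148 0 0 0 0 0.4'>/dev/null; python3 -m jog '0.4 -0.148 0 0 0 0 0.4;0.4 -0.148 0 0 0 0 0.4;0.4 -0.148 0 0 0 0 0.4;0.4 -0.148 0 0 0 0 0.4;0.314 -0.116 0 0 0 0 0.4'>/dev/null; python3 -m jog '0 0 0 0 0 0 0.4;0 0 0 0 0 0 0.4;0 0 0 0 0 0 0.4'; python3 tgt.py bm 257
```

```text
time: 57.82
tool_pos: [536.5, 317.9, 362.2]
tcp_rot: [-179.9, 0.1, 89.1]
ft_force: [0.5, -0.4, -1.0]
finger_gap: 52.9
grip_force: 32.5
turn first [-0.001  0.001 -0.002] then shift (target axes) [ 0.008 -0.002  1.052] | shift in current axes [ 9.000e-01 -1.000e-01  1.052e+02]
```

```bash
python3 -m jog '0.008 0 0.35 0 0 0 0.4;0 0 0.35 0 0 0 0.4;0 0 0.25 0 0 0 0.4;0 0 0.1 0 0 0 0.4;0 0 0 0 0 0 0.4'; python3 -m jog '0 0 0 0 0 0 0.1;0 0 0 0 0 0 -0.3;0 0 0 0 0 0 -0.55;0 0 0 0 0 0 -0.55;0 0 -0.1 0 0 0 -0.55' >/dev/null;python3 -m jog '0 0 -0.3 0 0 0 -0.55;0 0 -0.4 0 0 0 -0.55;-0.4 0 -0.4 0 0 0 -1;-0.4 0 0 0 0 0 -1;-0.4 0 0 0 0 0 -1' ; python3 -m jog '-0.4 0 0 0 0 0 -1;-0.4 0 0 0 0 0 -1;-0.4 0 0 0 0 0 -1;-0.4 0 0 0 0 0 -1;0 0 0 0 0 0 -1'
python3 - <<'E'
from tum import *
from tgt import bay
s,t,c=[snapshot(n) for n in("wrist","top","scene")]
def crop(sn,x,y,w,h,k):
    A=cv2.resize(bright(sn["img"])[y:y+h,x:x+w],(w*k,h*k),interpolation=cv2.INTER_CUBIC)
    for b in ("fl","fm","fr","bl","bm","br"):
        X,Y=bay(b); cv2.polylines(A,[np.int32((proj(sn,[(X+27*np.cos(u),Y+27*np.sin(u),119) for u in a])-[x,y]+.4)*k*16)],True,(0,0,255),1,cv2.LINE_AA,4)
    return A
cv2.imwrite("pics/w10.png",np.hstack([crop(t,90,150,100,130,4),crop(c,320,160,100,130,4)]))
E
```

```text
time: 58.45
tool_pos: [536.6, 319.2, 258.2]
tcp_rot: [-180.0, 0.0, 89.1]
ft_force: [0.3, -0.6, -0.5]
finger_gap: 53.5
grip_force: 32.2
time: 59.7
tool_pos: [534.5, 198.8, 380.1]
tcp_rot: [179.8, -0.0, 89.2]
ft_force: [-0.2, -0.2, -0.6]
finger_gap: 85.6
grip_force: 0.0
time: 60.32
tool_pos: [532.2, 37.5, 379.2]
tcp_rot: [179.9, 0.1, 89.0]
ft_force: [0.4, 0.8, -0.0]
finger_gap: 84.9
grip_force: 0.0
```

View pics/w10.png

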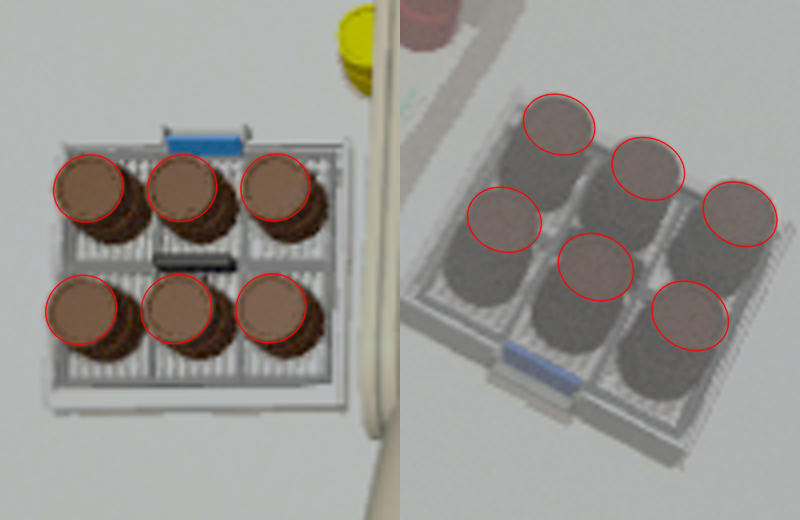

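All six tumblers match their bay circles in both views, the catch sits over the grille, and the robot is clear.

```bash
python3 -c "
from bench import *
print(hand_in())"
```

```text
the job is handed in; nothing more can be done
None
```

The grille is hooked and latched flat, and all six brown tumblers stand upside down in the middle of their bays, three in front and three in back. One got shifted about 17 mm partway through and was put back in its bay. The job is handed in at about 60 s with no verdict returned.

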